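Turn the rinsing cup over onto the free drying peg

ROBOT

A 7-joint arm with a two-finger parallel gripper is mounted at the origin on the work surface; the furniture and walls round the work are solid. World frame = base frame: x ahead of the robot, y to its left, z up, the work surface at z = 0. Lengths are in mm, angles in rad, forces in N, time in s.
With the tool pointing down it reaches from about 400 to 875 mm from the base axis. Payload 4.4 kg.
Tool frame: the origin (TCP) lies at the very end of the fingers, on their centre line; the grasp point (between the pads) lies 19 mm behind it; y points along the fingers, z is the direction in which the jaws open and shut, and the axes are right-handed (so a half turn about y gives the same grasp; the last joint's range is limited). The gripper opens to 85 mm and grips with 20 to 120 N. Pads are 22 mm wide; open, the fingers measure 114 mm over their backs; the gripper's body (76 mm by 85 mm) begins 54 mm behind the grasp point. The pads swing forward as they close: fully open they stand 13 mm farther back than shut.
Start: joints at [-1.212, 0.628, 0.038, 1.517, -0.027, 0.996, -0.02], TCP at [267.869, 592.253, 231.313] pointing down, gripper open.
Joint ranges: [-3.06, 3.06], [-0.37, 2.12], [-1.25, 1.32], [0.18, 2.47], [-1.1, 4.24], [0.23, 1.98], [-2.94, 2.94]. Speed limits (rad/s): [2.57, 2.57, 3.14, 3.14, 3.14, 3.14, 3.14].

INTERFACE

Orientations are given as [roll, pitch, yaw] about the fixed x, y, z axes, in that order (R = Rz(yaw) Ry(pitch) Rx(roll)).
In Python, from cell import read_state, get_image, finish_job gives the robot as it stands. The module is installed in compiled form; this text tells all that it offers.
- The arm moves only by the tool servo_tool, never from a script. Its argument "increments" is a list of rows, each an object of numbers: "dx", "dy", "dz": the shift along the world's x, y, z in cm; "ax", "ay", "az": the turn, a rotation vector about the world's x, y, z in rad; "claw": the closure, from -1 (fully open) to 1 (shut). A call has 1 to 8 rows; each row is the pose to reach, as a shift and turn from the pose commanded when the call began; what a row does not reach only later rows make up. A row lasts 1/12 s, in which the tool goes at most 41.7 mm and 7.16 degrees, less where a joint would pass 70% of its speed; a pose out of reach is approached as far as the arm can. A call with a gripper value outside its range is refused whole. The fingers move at their own pace and stop on an object; the grip force is fixed at half the most. Time passes only in rows, so rows that repeat a pose let the fingers close. It gives the time, the measured TCP pose, the force and the opening at its end, in the units of the state.
- read_state(): the state, without advancing time (a new reading comes with each control period).
- get_image(name): name is "side" or "top" or "wrist"; returns a dict with "color" (480x640x3 uint8, red, green, blue), "fov_y" (degrees; the focal length in pixels is half the picture's height over the tangent of half this angle, whatever the lens; pixels are square), "cx", "cy" (the principal point, pixels), "k1" (the pictures are not rectified: a ray, as slopes to the right and down, at radius r is drawn at 1 + k1 r^2 times it, then the intrinsics apply), "R" (3x3) and "t" (3): a world point X has camera coordinates R X + t. Camera axes: x right, y down, z forward; pixel columns grow to the right and rows downward; lengths in mm; the calibration is good to about 2 mm. A picture is of the moment at which its call begins. There is no depth.
- finish_job(): hands the job in, once; it reports no verdict.
The state is a dict: "clock": time; "qpos": joint angles; "qd": joint speeds; "tau": joint torques, N m; "eef_pos": TCP position; "tool_rot": TCP orientation; "force": force on the tool from outside, world axes, zero at the start; "torque": the same for the moment, N m; "width": finger opening in mm.
Only numpy, scipy, OpenCV 4.12 (cv2) and the standard library are available. Lean on these libraries where they do the work, as an engineer would, in place of code of your own. Each camera call takes 0.05 s, during which the arm holds its last target.

TASK

Lay the steel cup that stands mouth up on its side across both V-rests of the cradle and let go of it there. Then take it again and put it upside down over the free drying peg, lowering it (not dropping it) until its rim sits all round on the peg's collar, and let go. Leave the cup that is already drying, the mug, the dropper bottle and the tape where they are.

Things in the scene. Friction and masses are not known exactly. Their poses are not given: they have to be found in the camera images.
- cup_center (a point): centre (on the axis, half-way up) of the straight round steel cup to be turned over: 48 mm outer diameter, 120 mm high, wall 3 mm, bottom 4 mm thick (bore 42 mm, 116 mm deep), 0.11 to 0.23 kg, no handle; stands mouth up on the desk at the start. Its z is the cup's axis and points out of the mouth
- cup_mouth (a point): centre of the mouth of that cup, in the plane of its rim, 60 mm from its centre; z points out of the mouth
- cradle_seat (a point): where the centre of the cup lies when it rests in the cradle, 75 mm above the desk. Local x is the level axis along which the cup lies (its mouth may point either way), z is up
- free_stand_seat (a point): centre of the collar's top on the fixed drying stand whose peg is free, 18 mm above the desk; z up. Foot: disc 104 mm diameter, 10 mm high; collar 60 mm diameter on it; upright peg 34 mm diameter, rising 85 mm above the collar, narrowed to 24 mm near its top. The rim of the upturned cup rests on the collar
- parked_cup_center (a point): centre of the other cup, of the same make, 48 x 120 mm, already upside down on the second stand (same as the first); its bottom is 138 mm above the desk. Leave alone. Beyond the stands, to the right, an upright partition bounds the desk: keep the wrist on the side away from it
- mug: dark mug, 107 mm high, loose; origin at the desk below it, 18 mm off the axis of its round body (the axis is at local y = +18 mm, body 82 mm diameter); the handle reaches out to local y = -59 mm. Leave alone
- oiler: small dropper bottle, 33 mm diameter, 102 mm high, light and loose; origin at the centre of its underside. Leave alone
- tape_roll: roll of tape lying flat, 104 mm diameter, 24 mm high, loose; origin at the centre of its underside. Leave alone
- cradle: fixed metal cradle, origin under its middle: plate 150 x 80 x 10 mm with two upright V-rests, each 14 mm thick, mid-planes at local x = -42 and +42 mm (70 mm free between them). The V opens upward at 90 degrees; its arms end about 4 mm below the axis of the lying cup and are 74 mm apart over all
- cup: the same cup; origin at the centre of the outside of its bottom, z along its axis toward the mouth
- power_strip: fixed white power strip lying flat at the left back, 57 x 316 mm, 42 mm high; long along its local y, from -138 to +157 mm of its origin. A black plug with its cord stands up from it near the +y end
- plug_laptop: that black plug in the power strip, fixed, about 45 mm wide; with its cord it reaches about 110 mm above the desk

How it is judged (in metres and radians):
On the way:
1. the cup lies on its side across both V-rests of the cradle, let go (distance between cup_center and cradle_seat below 0.022 m and angle between the z axis of cup_center and the x axis of cradle_seat, either way round below 0.12 rad and angle between cup_center's own z axis and vertical between 1.45 and 1.69 rad and contact force between the fingers and anything else below 0.1 N), for 0.2 s.
At the end, for the whole second after the job is handed in: The cup is upside down (within 5 degrees) over the peg of the free stand, its rim within 4 mm of the collar's top and its axis within 9 mm of the peg's, released and at rest; the drying cup, mug, dropper bottle and tape are within 20 mm of where they stood (angle between cup_center's own z axis and vertical above 3.05 rad and horizontal distance between cup_mouth and free_stand_seat below 0.009 m and z of cup_mouth in the frame of free_stand_seat below 0.004 m and distance of each of parked_cup_center, mug, oiler, tape_roll from where it was at the start of the episode below 0.02 m); the robot touches nothing.
It fails at once if the cup drops onto the peg instead of being lowered (faster than 0.5 m/s over the peg) (horizontal distance between cup_mouth and free_stand_seat below 0.02 m and angle between cup_center's own z axis and vertical above 2.6 rad and z of cup_mouth in the frame of free_stand_seat below 0.085 m and linear speed of cup above 0.5 m/s).
It fails at once if a bystander is knocked away by more than 30 mm (distance of any of parked_cup_center, mug, oiler, tape_roll from where it was at the start of the episode above 0.03 m).
It also fails if it takes over 72 s, if anything falls off the work surface, if the arm or the gripper's body presses on something with over 40 N, if the wrist force passes 120 N, or if a joint passes its speed limit or range.

## Working session

There is one attempt and no reset: what is moved stays moved. The work goes in short steps, Python scripts to look and compute and a tool call to move; the robot and the scene stay as the last step left them, time stands still between calls to the robot, and variables do not carry over. Pictures are saved under pics/ and viewed, and the job is handed in when it is done.

Besides the shell and the picture viewer there is one more tool, called after "Call:" by a JSON object that holds its "fn" and its "kwargs", one argument or row to a line. servo_tool: Moves the arm, as the interface text tells. Its arguments: {"type":"object","properties":{"increments":{"type":"array","items":{"type":"object","properties":{"dx":{"type":"number"},"dy":{"type":"number"},"dz":{"type":"number"},"ax":{"type":"number"},"ay":{"type":"number"},"az":{"type":"number"},"claw":{"type":"number"}}}}},"required":["increments"]}

```bash
mkdir -p pics
python3 - <<'E'
from cell import read_state,get_image
import cv2,pickle
s=read_state();print(s)
for n in ["side","top","wrist"]:
    g=get_image(n);cv2.imwrite(f"pics/{n}0.png",g["color"][:,:,::-1]);pickle.dump(g,open(f"pics/{n}0.pkl","wb"))
    print(n,{k:v for k,v in g.items() if k!="color"})
E
```

```text
{'clock': 0.0, 'qpos': array([-1.2117953 ,  0.62935186,  0.03844036,  1.51840558, -0.02697725,
        0.99630868, -0.01999111]), 'qd': array([-7.36310986e-04, -1.06370190e-03,  2.08041720e-03,  7.38738632e-04,
        7.39476226e-04,  2.68109839e-03,  4.43089648e-05]), 'tau': array([ 1.31502375e-04, -5.63396394e+01,  1.22624103e+00, -1.93462050e+01,
        1.10093103e-02,  1.02053408e-02,  1.01073454e-05]), 'eef_pos': array([267.60250508, 591.64495517, 230.37335184]), 'tool_rot': array([-1.57275126e+00, -4.51551016e-05, -4.24779269e-01]), 'force': array([-0.31377878,  0.20920898,  0.26931526]), 'torque': array([ 0.00664964,  0.01679995, -0.01119263]), 'width': 85.51083526823794}
side {'fov_y': 42.04888287743219, 'cx': 320.3115115439474, 'cy': 243.15193039801488, 'k1': -0.037565866613735864, 'R': array([[-0.99869587,  0.04823858, -0.0167214 ],
       [ 0.0411043 ,  0.56544472, -0.82376132],
       [-0.03028205, -0.82337434, -0.56669012]]), 't': array([ 583.37327807,   16.21528212, 1441.53807162])}
top {'fov_y': 50.61411470237322, 'cx': 314.96054092845947, 'cy': 245.36976461916638, 'k1': 0.009347711964704726, 'R': array([[-0.02396265, -0.99961042, -0.01431068],
       [-0.99370792,  0.02538289, -0.10908841],
       [ 0.10940916,  0.01160659, -0.99392903]]), 't': array([  79.50686404,  598.41333331, 1257.29792883])}
wrist {'fov_y': 69.48190995491349, 'cx': 324.557908212297, 'cy': 243.00875451960493, 'k1': -0.027105683602096756, 'R': array([[ 0.41218729,  0.91109831, -0.00122956],
       [ 0.86587894, -0.39130913,  0.31165818],
       [ 0.2834701 , -0.12952619, -0.95019349]]), 't': array([-648.84328196,  -40.89593546,  380.05515309])}
```

View pics/side0.png

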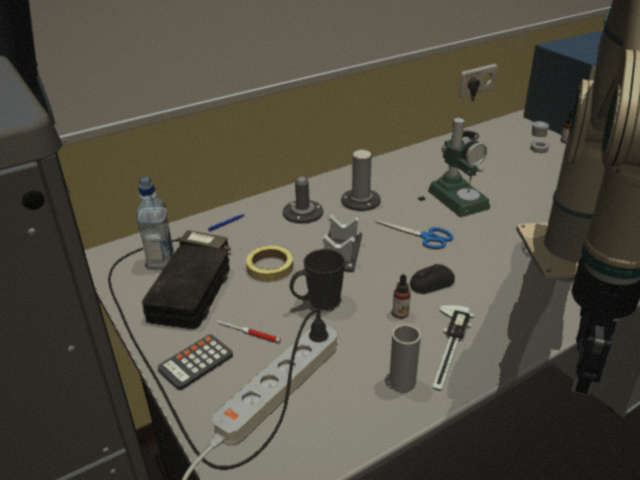

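View pics/top0.png

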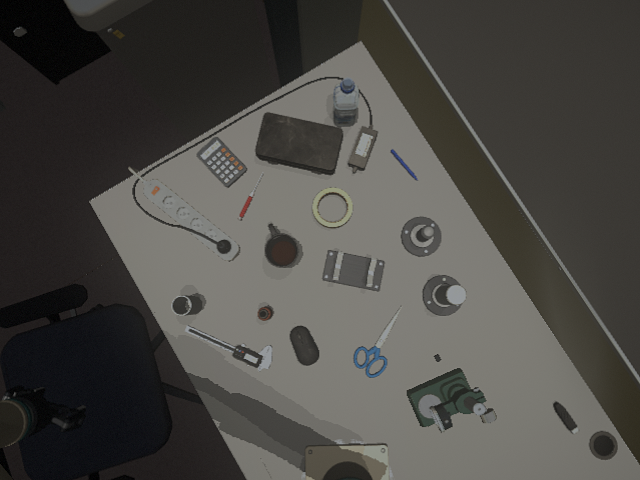

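View pics/wrist0.png

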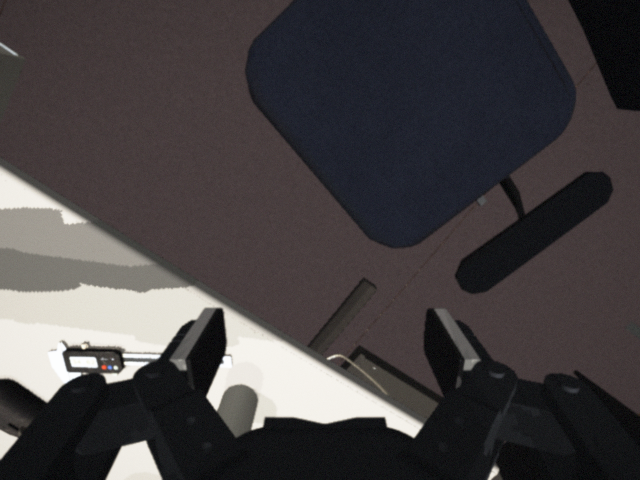

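The side view shows the cup at (404,358), the free peg at (302,200), the parked cup at (361,180) and the cradle at (343,240). In the top view the same four are at (183,305), (421,236), (444,295) and (353,270). I'll zoom in to get more precise positions.

```bash
cat > h.py <<'E'
import numpy as np,cv2,pickle
def load(n): return pickle.load(open(f"pics/{n}.pkl","rb"))
def K(g):
    f=240/np.tan(np.radians(g["fov_y"]/2)); return np.array([[f,0,g["cx"]],[0,f,g["cy"]],[0,0,1.]])
def D(g): return np.array([g["k1"],0,0,0,0.])
def proj(g,X):
    X=np.asarray(X,float).reshape(-1,1,3)
    return cv2.projectPoints(X,cv2.Rodrigues(g["R"])[0],np.asarray(g["t"],float),K(g),D(g))[0].reshape(-1,2)
def ray(g,p):
    u=cv2.undistortPoints(np.array([[p]],float),K(g),D(g)).ravel()
    d=g["R"].T@np.array([u[0],u[1],1]); return -g["R"].T@g["t"],d/np.linalg.norm(d)
def onz(g,p,z):
    c,d=ray(g,p); return c+d*(z-c[2])/d[2]
def tri(obs):
    A=np.zeros((3,3));b=np.zeros(3)
    for g,p in obs:
        c,d=ray(g,p);M=np.eye(3)-np.outer(d,d);A+=M;b+=M@c
    return np.linalg.solve(A,b)
def crop(n,x,y,w,h,s,out):
    im=load(n)["color"][y:y+h,x:x+w,::-1].astype(float)
    im=np.clip(im*1.5,0,255).astype(np.uint8)
    im=cv2.resize(im,None,fx=s,fy=s,interpolation=cv2.INTER_CUBIC)
    for k in range(0,w,10): cv2.line(im,(k*s,0),(k*s,6 if k%50 else 14),(0,255,0),1)
    for k in range(0,h,10): cv2.line(im,(0,k*s),(6 if k%50 else 14,k*s),(0,255,0),1)
    cv2.imwrite(out,im)
E
python3 - <<'E'
from h import *
crop("top0",310,180,160,150,4,"pics/tc1.png")  # cradle/stands
crop("top0",160,215,150,115,5,"pics/tc2.png")
crop("side0",270,140,130,150,4,"pics/sc1.png")
crop("side0",280,240,150,160,4,"pics/sc2.png")
a=cv2.imread("pics/tc1.png");b=cv2.imread("pics/tc2.png")
E
```

```text
(no output)
```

View pics/tc1.png

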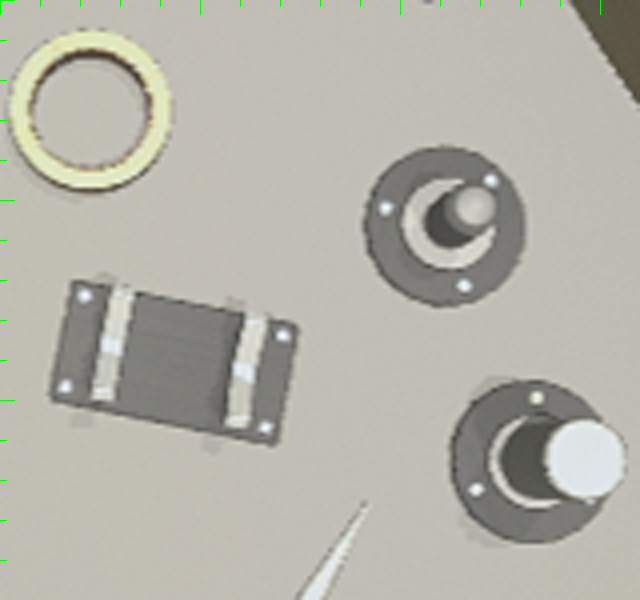

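View pics/tc2.png

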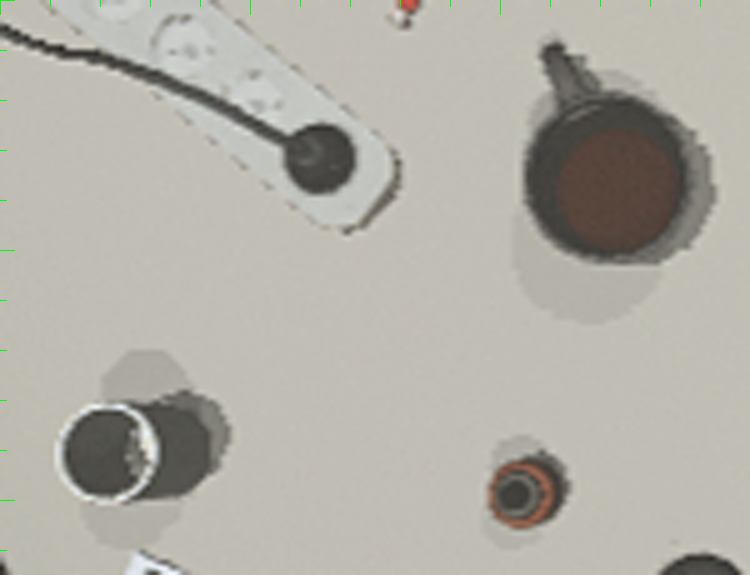

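View pics/sc1.png

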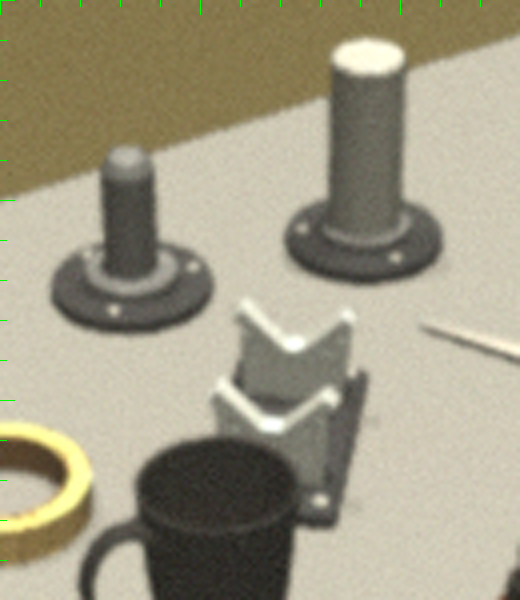

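View pics/sc2.png

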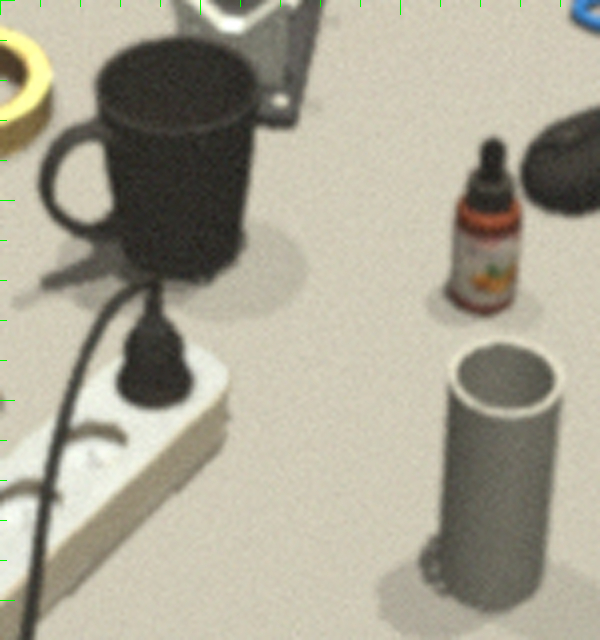

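Run:
```python
from h import *
np.set_printoptions(precision=1,suppress=True)
T=load("top0");S=load("side0")
def c(x,y,x0,y0,s): return ((x+.5)/s-.5+x0,(y+.5)/s-.5+y0)
t1=lambda x,y:c(x,y,310,180,4); t2=lambda x,y:c(x,y,160,215,5)
s1=lambda x,y:c(x,y,270,140,4); s2=lambda x,y:c(x,y,280,240,4)
# automated ellipse of cup rim (bright)
def ell(g,x,y,w,h,f,inv=False):
    im=cv2.cvtColor(g["color"],cv2.COLOR_RGB2GRAY)[y:y+h,x:x+w]
    im=cv2.resize(im,None,fx=4,fy=4,interpolation=cv2.INTER_CUBIC)
    m=(f(im)).astype(np.uint8)
    cs,_=cv2.findContours(m,cv2.RETR_EXTERNAL,cv2.CHAIN_APPROX_NONE)
    k=max(cs,key=cv2.contourArea);e=cv2.fitEllipse(cv2.convexHull(k))
    return c(e[0][0],e[0][1],x,y,4),np.array(e[1])/4
gt=cv2.cvtColor(T["color"],cv2.COLOR_RGB2GRAY)
print("desk",gt[330,240])
for z,p in [(120,t2(109,451)),]: print("cup rim top",onz(T,p,z))
print("cup rim side",onz(S,s2(505,378),120), "tri",tri([(T,t2(109,451)),(S,s2(505,378))]))
print("stand foot dark ellipse",(e:=ell(T,395,212,55,50,lambda i:i<90)),onz(T,e[0],8))
print("parked foot",(e:=ell(T,418,270,50,50,lambda i:i<90)),onz(T,e[0],8))
print("collar guess",onz(T,t1(449,223),18))
print("peg top",onz(T,t1(475,206),103),"side",onz(S,s1(127,156),103), tri([(T,t1(475,206)),(S,s1(127,156))]))
print("parked top",onz(T,t1(585,459),138),"side",onz(S,s1(368,57),138),tri([(T,t1(585,459)),(S,s1(368,57))]))
B=[onz(T,t1(*p),11) for p in[(85,296),(283,335),(66,386),(266,428)]]
print("bolts",np.array(B),np.mean(B,0))
V=[onz(T,t1(*p),41) for p in[(111,345),(243,372)]];print("V top",np.array(V),np.mean(V,0))
V2=[onz(S,s1(*p),41) for p in[(270,425),(293,345)]];print("V side",np.array(V2),np.mean(V2,0))
d=B[1]-B[0]+B[3]-B[2];print("yaw bolts",np.degrees(np.arctan2(d[1],d[0])))
d=V[1]-V[0];print("yaw V",np.degrees(np.arctan2(d[1],d[0])))
print("mug body top",onz(T,t2(606,180),107),"oiler",onz(T,t2(517,494),95),"tape",onz(T,t1(90,110),24))
print("plug",onz(T,t2(320,158),70),onz(T,t2(300,158),100),"strip end",onz(T,t2(350,230),42),onz(T,t2(400,165),42))
```

```text
desk 126
cup rim top [458.3 380.5 120. ]
cup rim side [457.  382.5 120. ] tri [457.5 381.  118.7]
stand foot dark ellipse ((420.54808235168457, 236.21896362304688), array([39.9, 40.5])) [ 619.8 -208.9    8. ]
parked foot ((442.1983413696289, 294.97804069519043), array([40.4, 41.6])) [ 467.2 -256.9    8. ]
collar guess [ 620.7 -210.5   18. ]
peg top [ 620.  -209.5  103. ] side [ 619.1 -203.8  103. ] [ 619.8 -210.1   99.7]
parked top [ 467.  -257.8  138. ] side [ 466.  -256.4  138. ] [ 466.4 -257.9  137.3]
bolts [[ 580.2   24.4   11. ]
 [ 551.8 -102.1   11. ]
 [ 522.5   38.2   11. ]
 [ 492.5  -89.    11. ]] [536.7 -32.2  11. ]
V top [[546.1   9.5  41. ]
 [527.  -72.7  41. ]] [536.5 -31.6  41. ]
V side [[545.8   2.2  41. ]
 [526.5 -79.   41. ]] [536.2 -38.4  41. ]
yaw bolts -102.95772539175479
yaw V -103.01959516181809
mug body top [581.6 146.  107. ] oiler [433.2 191.9  95. ] tape [699.4  18.1  24. ]
plug [599.9 290.4  70. ] [596.7 294.3 100. ] strip end [566.1 280.8  42. ] [598.4 255.3  42. ]
```

Call:
{"fn": "servo_tool", "kwargs": {
  "increments": [
    {"dx": 3, "dy": -3, "dz": 0.5},
    {"dx": 6, "dy": -6, "dz": 1, "az": 0.1},
    {"dx": 9, "dy": -9, "dz": 1, "az": 0.2},
    {"dx": 11, "dy": -12, "dz": 1, "az": 0.3},
    {"dx": 13, "dy": -15, "dz": 1, "az": 0.4},
    {"dx": 14, "dy": -18, "dz": 1, "az": 0.5},
    {"dx": 15, "dy": -20, "dz": 1, "az": 0.6},
    {"dx": 15, "dy": -21, "dz": 1, "az": 0.7}
  ]
}}

```text
invalid input at $.increments[0]: expected keys dx, dy, dz, ax, ay, az, claw
```

```bash
cat > log.py <<'E'
from cell import read_state
import pickle,os,numpy as np
np.set_printoptions(precision=3,suppress=True)
s=read_state();L=pickle.load(open("log.pkl","rb")) if os.path.exists("log.pkl") else []
L.append(s);pickle.dump(L,open("log.pkl","wb"))
for k in("clock","qpos","eef_pos","tool_rot","force","width"):print(k,s[k])
E
python3 log.py
```

```text
clock 0.15
qpos [-1.212  0.629  0.038  1.518 -0.027  0.996 -0.02 ]
eef_pos [267.689 591.814 230.613]
tool_rot [-1.572 -0.    -0.425]
force [0.604 1.03  0.061]
width 85.40636990490817
```

Call:
{"fn": "servo_tool", "kwargs": {
  "increments": [
    {"dx": 3, "dy": -3, "dz": 0.5, "ax": 0, "ay": 0, "az": 0.1, "claw": -1},
    {"dx": 6, "dy": -6, "dz": 1, "ax": 0, "ay": 0, "az": 0.2, "claw": -1},
    {"dx": 9, "dy": -9, "dz": 1, "ax": 0, "ay": 0, "az": 0.3, "claw": -1},
    {"dx": 11, "dy": -12, "dz": 1, "ax": 0, "ay": 0, "az": 0.4, "claw": -1},
    {"dx": 13, "dy": -15, "dz": 1, "ax": 0, "ay": 0, "az": 0.5, "claw": -1},
    {"dx": 14, "dy": -18, "dz": 1, "ax": 0, "ay": 0, "az": 0.6, "claw": -1},
    {"dx": 15, "dy": -20, "dz": 1, "ax": 0, "ay": 0, "az": 0.7, "claw": -1},
    {"dx": 15, "dy": -21, "dz": 1, "ax": 0, "ay": 0, "az": 0.8, "claw": -1}
  ]
}}

```text
clock: 0.82
eef_pos: [420.9, 377.6, 241.0]
tool_rot: [-1.574, -0.0, 0.374]
force: [-0.2, -0.1, 0.0]
width: 85.3
```

```bash
python3 log.py
```

```text
clock 0.8167
qpos [-0.665  0.499 -0.177  1.742  0.111  0.911  1.056]
eef_pos [420.888 377.584 241.   ]
tool_rot [-1.574 -0.     0.374]
force [-0.206 -0.148  0.006]
width 85.3091756752457
```

```bash
cat > tgt.py <<'E'
import numpy as np
from scipy.spatial.transform import Rotation as Ro
def frame(az,down,jawflip=0):
    """tool dir azimuth az(deg), down deg below horizontal; jaw horizontal at az+90 (flip: az-90)"""
    a,b=np.radians([az,down]); y=np.array([np.cos(a)*np.cos(b),np.sin(a)*np.cos(b),-np.sin(b)])
    z=np.array([-np.sin(a),np.cos(a),0])*(-1 if jawflip else 1); x=np.cross(y,z)
    return np.c_[x,y,z]
def rot(rpy): return Ro.from_euler('xyz',rpy).as_matrix()
def rv(rpy,F): return Ro.from_matrix(F@rot(rpy).T).as_rotvec()
E
python3 - <<'E'
from tgt import *
print(rv([-1.5708,0,.374],frame(40,60)))
E
```

```text
[ 0.26858771 -0.45208893  0.31666771]
```

Call:
{"fn": "servo_tool", "kwargs": {
  "increments": [
    {"dx": 0, "dy": -1, "dz": 0, "ax": 0.05, "ay": -0.08, "az": 0.06, "claw": -1},
    {"dx": 0, "dy": -2, "dz": -1, "ax": 0.1, "ay": -0.16, "az": 0.12, "claw": -1},
    {"dx": 0, "dy": -3, "dz": -2, "ax": 0.15, "ay": -0.24, "az": 0.18, "claw": -1},
    {"dx": 0, "dy": -3, "dz": -3, "ax": 0.2, "ay": -0.33, "az": 0.23, "claw": -1},
    {"dx": 0, "dy": -3, "dz": -4, "ax": 0.24, "ay": -0.4, "az": 0.28, "claw": -1},
    {"dx": 0, "dy": -3, "dz": -4, "ax": 0.27, "ay": -0.45, "az": 0.32, "claw": -1},
    {"dx": 0, "dy": -3, "dz": -4, "ax": 0.27, "ay": -0.45, "az": 0.32, "claw": -1}
  ]
}}

```text
clock: 1.4
eef_pos: [428.0, 338.5, 204.9]
tool_rot: [-1.604, -0.408, 0.623]
force: [1.0, -0.1, -0.2]
width: 85.3
```

```bash
python3 log.py
```

```text
clock 1.4
qpos [-0.552  0.399 -0.307  2.21   0.996  0.27   0.44 ]
eef_pos [428.023 338.504 204.942]
tool_rot [-1.604 -0.408  0.623]
force [ 0.96  -0.147 -0.193]
width 85.316017237638
```

```bash
cat > kin.py <<'E'
import numpy as np,pickle,itertools
from scipy.optimize import least_squares
from scipy.spatial.transform import Rotation as Ro
from tgt import rot
L=[s for s in pickle.load(open("log.pkl","rb"))]
def chain(q,s):
    A=[Ro.from_euler(a,v*k).as_matrix() for a,v,k in zip("zyzyzyz",q,s)]
    C=[np.eye(3)]
    for a in A: C.append(C[-1]@a)
    return C
if __name__=="__main__":
    best=[]
    for s in itertools.product([1,-1],repeat=7):
        def res(p):
            o=[]
            for st in L:
                R=Ro.from_euler('z',p[0]).as_matrix()@chain(st["qpos"],s)[7]@Ro.from_rotvec(p[1:4]).as_matrix()
                o.append(Ro.from_matrix(R.T@rot(st["tool_rot"])).as_rotvec())
            return np.concatenate(o)
        r=min((least_squares(res,x0) for x0 in [(0,1.5,0,0),(0,-1.5,0,0),(3.1,-1.5,0,0),(0,1.2,1.2,1.2)]),key=lambda r:r.cost)
        best.append((r.cost,s,r.x))
    best.sort(key=lambda b:b[0])
    for b in best[:6]: print(b)
E
python3 kin.py
```

```text
(np.float64(3.450501692488318e-31), (-1, 1, -1, 1, -1, 1, -1), array([-1.37122921e-15,  1.20919958e+00, -1.20919958e+00, -1.20919958e+00]))
(np.float64(1.4539952415654647e-30), (-1, -1, -1, -1, -1, -1, -1), array([3.14159265, 1.20919958, 1.20919958, 1.20919958]))
(np.float64(0.0905575702237977), (-1, -1, 1, -1, -1, -1, -1), array([3.787319  , 1.10744666, 1.5691944 , 1.47715286]))
(np.float64(0.09055757022738514), (-1, 1, 1, 1, -1, 1, -1), array([ 0.64572383, -3.21638389,  2.2699427 ,  1.86545472]))
(np.float64(0.18855820439120258), (1, -1, 1, -1, -1, -1, -1), array([5.32798442, 1.12674148, 1.43148681, 1.46373875]))
(np.float64(0.1885582043941803), (1, 1, 1, 1, -1, 1, -1), array([-4.09676238,  1.31949899, -1.03856145, -0.91664471]))
```

```bash
cat >> kin.py <<'E'
    S=(-1,1,-1,1,-1,1,-1)
    ex=np.eye(3)[0];ez=np.eye(3)[2]
    for name,cols in {"a3 b4 c6":lambda C:[ez,C[3]@ex,C[3]@ez,C[4]@ex,C[5]@ez,C[6]@ex,C[6]@ez],
       "b5":lambda C:[ez,C[3]@ex,C[3]@ez,C[5]@ex,C[5]@ez,C[6]@ex,C[6]@ez],"a1":lambda C:[ez,C[1]@ex,C[3]@ez,C[5]@ez,C[6]@ez],
       "none":lambda C:[ez,C[3]@ez,C[5]@ez,C[6]@ez],"a":lambda C:[ez,C[3]@ex,C[3]@ez,C[5]@ez,C[6]@ez],"ab":lambda C:[ez,C[3]@ex,C[3]@ez,C[4]@ex,C[5]@ez,C[6]@ez]}.items():
        A=np.vstack([np.array(cols(chain(s["qpos"],S))).T for s in L]);y=np.concatenate([s["eef_pos"] for s in L])
        x,_,rk,sv=np.linalg.lstsq(A,y,rcond=None);print(name,x.round(2),rk,np.abs(A@x-y).max().round(3))
E
python3 kin.py | tail -6
```

```text
a3 b4 c6 [ 60.47 -24.72 665.58 -66.82 306.56  14.14 274.95] 7 29.782
b5 [159.92  -9.94 683.36 -29.9  343.38  44.49 330.64] 7 27.461
a1 [249.64 129.91 461.88 286.97 240.36] 5 31.899
none [232.01 632.21 333.83 342.27] 4 26.907
a [254.31 -76.07 679.72 381.12 412.44] 5 25.837
ab [ 41.79 -55.4  689.39 -72.95 300.72 301.24] 6 29.887
```

```bash
cat >> kin.py <<'E'
    ey=np.eye(3)[1]
    cols=lambda C:[ez,C[1]@ex,C[2]@ey,C[3]@ez,C[4]@ey,C[5]@ez,C[6]@ey,C[7]@ez]
    A=np.vstack([np.array(cols(chain(s["qpos"],S))).T for s in L]);y=np.concatenate([s["eef_pos"] for s in L])
    x,_,rk,sv=np.linalg.lstsq(A,y,rcond=None);print("saw",x.round(2),rk,np.abs(A@x-y).max().round(3),sv)
E
python3 kin.py | tail -1
```

```text
0.07896412 0.0062598 ]
```

```bash
python3 kin.py | tail -3
```

```text
saw [ 3.3620e+02 -0.0000e+00 -1.1500e+01  5.5910e+02 -1.6200e+01  3.8214e+02
 -3.5000e-01  3.4989e+02] 8 0.0 [3.09961966 2.8969038  2.29122143 0.78154219 0.31995961 0.17650463
 0.07896412 0.0062598 ]
```

```bash
cat > ik.py <<'E'
import numpy as np
from scipy.optimize import least_squares
from scipy.spatial.transform import Rotation as Ro
from kin import chain
from tgt import *
S=(-1,1,-1,1,-1,1,-1)
LO=np.array([-3.06,-.37,-1.25,.18,-1.1,.23,-2.94]);HI=np.array([3.06,2.12,1.32,2.47,4.24,1.98,2.94])
P=np.array([336.2,-11.5,559.1,-16.2,382.14,-.35,349.89])
RT=Ro.from_rotvec([1.20919958,-1.20919958,-1.20919958]).as_matrix()
E=np.eye(3)
def fk(q,full=False):
    C=chain(q,S)
    a=E[2]*P[0]; b=a+C[2]@E[1]*P[1]+C[3]@E[2]*P[2]; w=b+C[4]@E[1]*P[3]+C[5]@E[2]*P[4]; t=w+C[6]@E[1]*P[5]+C[7]@E[2]*P[6]
    return (C[7]@RT,t,b,w) if full else (C[7]@RT,t)
def ik(F,p,q0,reg=1e-3,m=.03):
    def res(q):
        R,t=fk(q); return np.r_[(t-p)/100,Ro.from_matrix(R.T@F).as_rotvec(),reg*(q-q0)]
    q0=np.clip(q0,LO+m+.01,HI-m-.01)
    r=least_squares(res,q0,bounds=(LO+m,HI-m))
    return r.x,np.linalg.norm(r.fun[:6])
E
python3 - <<'E'
from ik import *
import pickle
for s in pickle.load(open("log.pkl","rb")): 
    R,t=fk(s["qpos"]);print(t-s["eef_pos"])
np.set_printoptions(precision=2,suppress=True)
q0=pickle.load(open("log.pkl","rb"))[-1]["qpos"]
rng=np.random.default_rng(0)
def scan(name,g,azs,downs):
    print(name)
    for az in azs:
        for dn in downs:
            row=[]
            for fl in (0,1):
                F=frame(az,dn,fl);p=np.array(g)+19*F[:,1]
                ok=[]
                for k in range(8):
                    st=q0 if k==0 else rng.uniform(LO,HI)
                    if k: st[0]=-np.arctan2(g[1],g[0])+rng.normal()*.3
                    q,e=ik(F,p,st)
                    if e<.02:
                        _,_,b,w=fk(q,True)
                        if w[2]>120 and b[2]>150: ok.append(q)
                row.append(ok[0] if ok else None)
            print(az,dn,*row)
scan("pick",(458,381,85),(0,40,80),(20,45,60))
scan("place",(537,-32,78),(-103,),(20,45,70,90))
scan("regrasp",(537,-32,78),(77,),(45,70,90))
scan("final",(620,-210,100),(-100,-75,-45,-20,0),(0,20,45))
E
```

```text
[0.00069129 0.0020261  0.00176794]
[0.00125432 0.00131097 0.0018647 ]
[0.00079585 0.00079728 0.00168363]
pick
0 20 [-1.07  1.16 -0.28  2.26  1.95  1.56 -1.72] [-1.35  1.16  0.12  2.27  1.96  1.21  1.25]
0 45 [-0.79  0.9  -0.46  2.23  1.92  1.09 -1.32] [-1.09  0.86 -0.02  2.24  1.99  0.78  1.64]
0 60 [-0.73  0.78 -0.36  2.13  1.68  0.68 -0.97] [-0.94  0.76 -0.05  2.13  1.7   0.47  2.1 ]
40 20 None None
40 45 [-0.15  1.11 -0.97  2.43  2.53  1.2  -0.68] [-0.54  0.89 -0.33  2.44  2.88  0.99  1.86]
40 60 [-0.2   0.9  -0.85  2.25  2.14  0.72 -0.45] [-1.39  1.1   1.1   2.28  4.16  0.96  0.26]
80 20 [ 0.52  1.63 -1.22  2.24  3.04  0.37  0.26] [ 0.52  1.63 -1.22  2.24  3.04  0.37 -2.88]
80 45 [ 0.29  1.24 -1.18  2.21  2.3   0.44  0.52] [ 0.31  1.27 -1.22  2.21  2.23  0.48 -2.54]
80 60 [ 0.03  0.94 -0.87  2.11  1.78  0.26  0.76] [ 0.1   1.01 -1.03  2.11  1.71  0.4  -2.28]
place
-103 20 [-0.72  1.26  0.47  1.57  0.49  1.24 -0.98] [-0.4   1.19 -0.1   1.56  0.87  1.54  1.82]
-103 45 [-0.6   1.    0.39  1.75  0.42  0.91 -0.88] [-0.22  0.97 -0.24  1.74  0.87  1.21  1.86]
-103 70 [-0.33  0.8   0.23 
[... 773 characters left out ...]
  1.71]
-75 45 [-0.51  1.03  0.71  1.93  0.78  0.26 -0.62] [-0.15  0.88  0.11  1.92  1.37  0.71  2.07]
-45 0 None None
-45 20 [ 0.09  1.13 -0.26  2.29  2.31  1.57 -1.61] [-0.34  1.17  0.34  2.31  2.38  1.18  1.1 ]
-45 45 [ 0.32  0.86 -0.42  2.19  2.15  0.94 -1.17] [-0.08  0.84  0.17  2.2   2.42  0.62  1.53]
-20 0 None None
-20 20 [ 0.66  1.27 -0.61  2.43  3.03  1.71 -1.  ] [0.18 1.17 0.06 2.44 3.03 1.68 1.46]
-20 45 [ 0.78  0.98 -0.82  2.28  2.51  0.97 -0.74] [ 0.26  0.82 -0.02  2.29  3.02  0.76  1.6 ]
0 0 None None
0 20 [ 1.29  1.61 -1.2   2.34  3.16  1.05 -0.08] [0.28 1.2  0.35 2.37 3.63 1.72 1.46]
0 45 [ 1.1   1.13 -1.08  2.23  2.53  0.74 -0.16] [ 0.57  0.83 -0.2   2.24  3.46  0.65  1.74]
```

```bash
cat > sim.py <<'E'
from ik import *
from scipy.optimize import lsq_linear
def jac(q):
    R,t=fk(q);J=np.zeros((6,7));h=1e-5
    for i in range(7):
        d=q.copy();d[i]+=h;R2,t2=fk(d)
        J[:3,i]=(t2-t)/h/100;J[3:,i]=Ro.from_matrix(R2@R.T).as_rotvec()/h
    return J
def go(q,F,p,rows=None,lam=.02,vmax=.041,rmax=7.16):
    """move straight to pose F,p; returns list of q, final err"""
    R,t=fk(q);rvv=Ro.from_matrix(F@R.T).as_rotvec()
    n=int(np.ceil(max(np.linalg.norm(p-t)/40,np.degrees(np.linalg.norm(rvv))/7,1)))
    n=max(n,rows or 1);Q=[]
    for k in range(n*2):
        f=(k+1)/(2*n);Fk=Ro.from_rotvec(rvv*f).as_matrix()@R;pk=t+(p-t)*f
        for _ in range(2):
            Rc,tc=fk(q);e=np.r_[(pk-tc)/100,Ro.from_matrix(Fk@Rc.T).as_rotvec()]
            A=np.vstack([jac(q),lam*np.eye(7)]);b=np.r_[e,np.zeros(7)]
            m=.1
            q=q+lsq_linear(A,b,bounds=(np.minimum(np.maximum(-m,LO+.01-q),-1e-6),np.maximum(np.minimum(m,HI-.01-q),1e-6))).x
        Q.append(q)
    Rc,tc=fk(q);return q,np.linalg.norm(tc-p),np.linalg.norm(Ro.from_matrix(F@Rc.T).as_rotvec()),Q
E
python3 - <<'E'
from sim import *
import pickle
np.set_printoptions(precision=2,suppress=True)
L=pickle.load(open("log.pkl","rb"));q=L[0]["qpos"]
for s in L[1:]:
    q,a,b,_=go(q,rot(s["tool_rot"]),s["eef_pos"]);print(q,s["qpos"],a,b)
E
```

```text
[-0.66  0.5  -0.18  1.74  0.11  0.91  1.06] [-0.66  0.5  -0.18  1.74  0.11  0.91  1.06] 0.00010215373713237445 7.151791299646868e-07
[-0.7   0.39 -0.1   2.18  0.61  0.24  0.83] [-0.55  0.4  -0.31  2.21  1.    0.27  0.44] 0.9920594243063264 0.02886726846635834
```

```bash
cat > plan.py <<'E'
from sim import *
import pickle,sys
np.set_printoptions(precision=2,suppress=True)
q0=pickle.load(open("log.pkl","rb"))[-1]["qpos"]
cup=np.array([458,381,0.]);cr=np.array([537,-32,75.]);st=np.array([620,-210,18.])
M=np.degrees(-np.pi)  # unused
m=77.
def T(F,g): return np.asarray(g)+19*F[:,1]
def run(az,beta,fl,gam,zg=85,verbose=False,goff2=15):
    # grip height zg above bottom; grip offset from centre along mouth = zg-60
    u=np.array([np.cos(np.radians(m)),np.sin(np.radians(m)),0])
    o=zg-60
    steps=[]
    F=frame(az,beta,fl);g=cup+[0,0,zg]
    steps+= [("pre",F,T(F,g-90*F[:,1])+[0,0,60]),("pre2",F,T(F,g-90*F[:,1])),("pick",F,T(F,g)),("lift",F,T(F,g)+[0,0,120])]
    # carry: lie with rotation about jaw; at intermediate pos
    F2=frame(az+180,90-beta,1-fl); mid=np.array([500,200,260.])
    F3=frame(m+180,90-beta,1-fl); gp=cr+o*u
    steps+=[("tilt",F2,T(F2,mid)),("yaw",F3,T(F3,gp+[0,0,150])),("place",F3,T(F3,gp)),("back",F3,T(F3,gp)-100*F3[:,1])]
    Fr=frame(m,90-gam,fl); gr=cr-goff2*u
    steps+=[("pre",Fr,T(Fr,gr-100*Fr[:,1])+[0,0,40]),("regrasp",Fr,T(Fr,gr)),("up",Fr,T(Fr,gr)+[0,0,130])]
    Ff=frame(m+180+fin,gam,1-fl); gf=st+[0,0,60+goff2]
    steps+=[("over",Ff,T(Ff,gf)+[0,0,130]),("down",Ff,T(Ff,gf)),("out",Ff,T(Ff,gf)-90*Ff[:,1])]
    q=q0;tot=0;worst=0
    for n,F,p in steps:
        q,a,b,Q=go(q,F,p);tot+=len(Q)/2/12;worst=max(worst,a/100+b)
        R,t,e,w=fk(q,True)
        if verbose: print(f"{n:8s} err {a:.1f} {b:.3f} n{len(Q)//2}",q,"tcp",t.round(0),"wrist",w.round(0),"minmargin",np.min([np.min(x-LO) for x in Q]).round(2),np.min([np.min(HI-x) for x in Q]).round(2))
        if a/100+b>.05: return n,a,b,tot
    return "OK",worst,0,tot
if __name__=="__main__":
  for fin in (0,15):
   for az in (-20,0,20,40,60,77):
    for beta in (45,60):
     for fl in (0,1):
      print(fin,az,beta,fl,[run(az,beta,fl,g) for g in (20,30)])
E
python3 plan.py
```

```text
0 -20 45 0 [('OK', np.float64(1.2895353455832417e-05), 0, 7.416666666666665), ('OK', np.float64(1.7603438999871117e-05), 0, 7.499999999999999)]
0 -20 45 1 [('tilt', np.float64(6.593715907484162), np.float64(0.5530137375999193), 3.416666666666667), ('tilt', np.float64(6.593715907484162), np.float64(0.5530137375999193), 3.416666666666667)]
0 -20 60 0 [('OK', np.float64(0.00038900466941093345), 0, 7.499999999999998), ('OK', np.float64(5.828729068863182e-05), 0, 7.583333333333331)]
0 -20 60 1 [('tilt', np.float64(5.002031605751401), np.float64(0.571809771358837), 3.333333333333333), ('tilt', np.float64(5.002031605751401), np.float64(0.571809771358837), 3.333333333333333)]
0 0 45 0 [('OK', np.float64(2.3621870288889534e-05), 0, 6.916666666666665), ('OK', np.float64(2.0714819996851506e-05), 0, 6.999999999999999)]
0 0 45 1 [('tilt', np.float64(10.782938752035403), np.float64(0.765637681174118), 3.583333333333333), ('tilt', np.float64(10.782938752035403), np.float64(0.765637681174118), 3.583333333333333)]
0 0 60 0 [('tilt', np.float64(0.5888405574311304), np.float64(0.04827897380451397), 2.2
[... 6621 characters left out ...]
64(0.009434144371945653), 0, 8.166666666666664)]
15 77 45 0 [('OK', np.float64(0.01354707319535486), 0, 6.583333333333332), ('OK', np.float64(0.01354707319535486), 0, 6.666666666666665)]
15 77 45 1 [('pre', np.float64(2.0369510414619283), np.float64(0.11504988805112978), 1.75), ('pre', np.float64(2.0369510414619283), np.float64(0.11504988805112978), 1.75)]
15 77 60 0 [('OK', np.float64(0.0006837355542462667), 0, 6.749999999999998), ('OK', np.float64(0.0006837355542462667), 0, 6.833333333333332)]
15 77 60 1 [('pick', np.float64(1.8222203981936924), np.float64(0.11534538376018579), 2.166666666666667), ('pick', np.float64(1.8222203981936924), np.float64(0.11534538376018579), 2.166666666666667)]
```

Run:
```python
import plan
plan.fin=0
for az in(0,-20): print(plan.run(az,45,0,25,verbose=True))
```

```text
pre      err 0.0 0.000 n6 [-1.23  0.57 -0.01  2.28  1.59  0.74 -1.14] tcp [408. 381. 195.] wrist [160. 381. 443.] minmargin 0.01 0.16
pre2     err 0.0 0.000 n2 [-1.22  0.71 -0.03  2.31  1.77  0.77 -1.38] tcp [408. 381. 135.] wrist [160. 381. 383.] minmargin 0.51 0.16
pick     err 0.0 0.000 n3 [-1.09  0.86 -0.02  2.24  1.99  0.78 -1.5 ] tcp [471. 381.  72.] wrist [224. 381. 319.] minmargin 0.54 0.17
lift     err 0.0 0.000 n3 [-1.15  0.6   0.07  2.21  1.68  0.65 -1.09] tcp [471. 381. 192.] wrist [224. 381. 439.] minmargin 0.42 0.23
tilt     err 0.0 0.000 n13 [ 0.02  0.98 -0.74  1.21  0.15  1.79  0.89] tcp [487. 200. 247.] wrist [734. 200. 494.] minmargin 0.22 0.19
yaw      err 0.0 0.000 n11 [ 0.1   0.92 -0.9   1.65  1.01  1.76  1.79] tcp [540. -21. 212.] wrist [595. 220. 459.] minmargin 0.35 0.04
place    err 0.0 0.000 n4 [ 0.06  1.13 -0.82  1.69  1.14  1.63  1.63] tcp [540. -21.  62.] wrist [595. 220. 309.] minmargin 0.36 0.24
back     err 0.0 0.000 n3 [-0.04  1.07 -0.86  1.56  1.04  1.75  1.69] tcp [556.  48. 132.] wrist [611. 289. 380.] minmargin 0.39 0.23
pre      err 0.0 0.000 n10
[... 2120 characters left out ...]
7  0.75  0.57  2.47] tcp [535. -39.  58.] wrist [ 502. -183.  375.] minmargin 0.04 0.36
up       err 0.0 0.000 n4 [ 1.    0.89 -1.22  1.9   0.56  0.8   2.53] tcp [535. -39. 188.] wrist [ 502. -183.  505.] minmargin 0.03 0.41
over     err 0.0 0.000 n13 [ 0.08  0.99 -0.45  1.51  1.23  1.73  2.07] tcp [ 616. -227.  215.] wrist [687.  82. 363.] minmargin 0.06 0.25
down     err 0.0 0.000 n4 [ 0.07  1.18 -0.42  1.49  1.28  1.65  1.93] tcp [ 616. -227.   85.] wrist [687.  82. 233.] minmargin 0.81 0.26
out      err 0.0 0.000 n3 [-0.03  1.16 -0.45  1.4   1.2   1.75  1.97] tcp [ 634. -147.  123.] wrist [706. 162. 271.] minmargin 0.8 0.23
('OK', np.float64(2.2588096167929795e-05), 0, 7.416666666666665)
```

```bash
cat > rel.py <<'E'
# usage: rel.py gx gy gz az down fl -> move from measured pose to put grasp point there
import sys
from tgt import *
from cell import read_state
np.set_printoptions(precision=3,suppress=True)
gx,gy,gz,az,dn,fl=map(float,sys.argv[1:7]);back=float(sys.argv[7]) if len(sys.argv)>7 else 0
s=read_state();F=frame(az,dn,int(fl));p=np.array([gx,gy,gz])+(19-back)*F[:,1]
print("q",s["qpos"],"w",s["width"],"f",s["force"],"clk",s["clock"]);print("tcp",s["eef_pos"],"target",p)
print("d cm",(p-s["eef_pos"])/10,"rv",r:=rv(s["tool_rot"],F),"deg",np.degrees(np.linalg.norm(r)))
E
python3 rel.py 458 381 135 0 45 0 90;python3 log.py >/dev/null
```

```text
q [-0.552  0.399 -0.307  2.21   0.996  0.27   0.44 ] w 85.316017237638 f [ 0.96  -0.147 -0.193] clk 1.4
tcp [428.023 338.504 204.942] target [407.795 381.    185.205]
d cm [-2.023  4.25  -1.974] rv [ 0.144 -0.356 -0.596] deg 40.64395146484984
```

Call:
{"fn": "servo_tool", "kwargs": {
  "increments": [
    {"dx": -0.3, "dy": 0.6, "dz": 0, "ax": 0.02, "ay": -0.06, "az": -0.1, "claw": -1},
    {"dx": -0.6, "dy": 1.3, "dz": 0, "ax": 0.05, "ay": -0.12, "az": -0.2, "claw": -1},
    {"dx": -1, "dy": 2, "dz": -0.5, "ax": 0.07, "ay": -0.18, "az": -0.3, "claw": -1},
    {"dx": -1.4, "dy": 2.8, "dz": -1, "ax": 0.1, "ay": -0.24, "az": -0.4, "claw": -1},
    {"dx": -1.7, "dy": 3.5, "dz": -1.5, "ax": 0.12, "ay": -0.3, "az": -0.5, "claw": -1},
    {"dx": -2, "dy": 4.2, "dz": -2, "ax": 0.144, "ay": -0.356, "az": -0.596, "claw": -1},
    {"dx": -2, "dy": 4.2, "dz": -2, "ax": 0.144, "ay": -0.356, "az": -0.596, "claw": -1},
    {"dx": -2, "dy": 4.2, "dz": -2, "ax": 0.144, "ay": -0.356, "az": -0.596, "claw": -1}
  ]
}}

```text
clock: 2.07
eef_pos: [408.2, 382.4, 185.7]
tool_rot: [-1.613, -0.699, 0.154]
force: [-0.2, -0.3, -1.4]
width: 85.2
```

```bash
python3 log.py >/dev/null; python3 rel.py 458 381 135 0 45 0 90
```

```text
q [-1.171  0.538  0.002  2.288  1.658  0.606 -1.019] w 85.15963793831358 f [-0.221 -0.313 -1.437] clk 2.0667
tcp [408.192 382.422 185.687] target [407.795 381.    185.205]
d cm [-0.04  -0.142 -0.048] rv [ 0.038 -0.084 -0.125] deg 8.90941259299926
```

Call:
{"fn": "servo_tool", "kwargs": {
  "increments": [
    {"dx": 0, "dy": -0.1, "dz": 0, "ax": 0.02, "ay": -0.042, "az": -0.063, "claw": -1},
    {"dx": 0, "dy": -0.1, "dz": 0, "ax": 0.038, "ay": -0.084, "az": -0.125, "claw": -1},
    {"dx": 0, "dy": -0.1, "dz": 0, "ax": 0.038, "ay": -0.084, "az": -0.125, "claw": -1}
  ]
}}

```text
clock: 2.32
eef_pos: [406.0, 382.2, 183.4]
tool_rot: [-1.577, -0.78, 0.011]
force: [-0.5, 0.1, -0.4]
width: 85.4
```

```bash
python3 log.py >/dev/null; python3 rel.py 458 381 135 0 45 0 90
python3 - <<'E'
from cell import get_image
import cv2,pickle
for n in ["side","wrist"]:
    g=get_image(n);cv2.imwrite(f"pics/{n}1.png",g["color"][:,:,::-1]);pickle.dump(g,open(f"pics/{n}1.pkl","wb"))
E
```

```text
q [-1.24   0.591 -0.001  2.283  1.62   0.728 -1.179] w 85.448431708038 f [-0.5    0.13  -0.395] clk 2.3167
tcp [405.999 382.186 183.371] target [407.795 381.    185.205]
d cm [ 0.18  -0.119  0.183] rv [ 0.004 -0.006 -0.006] deg 0.5557993117143112
```

View pics/wrist1.png

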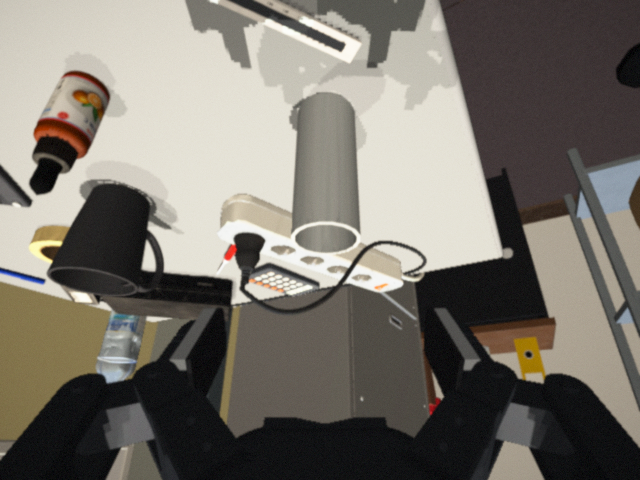

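View pics/side1.png

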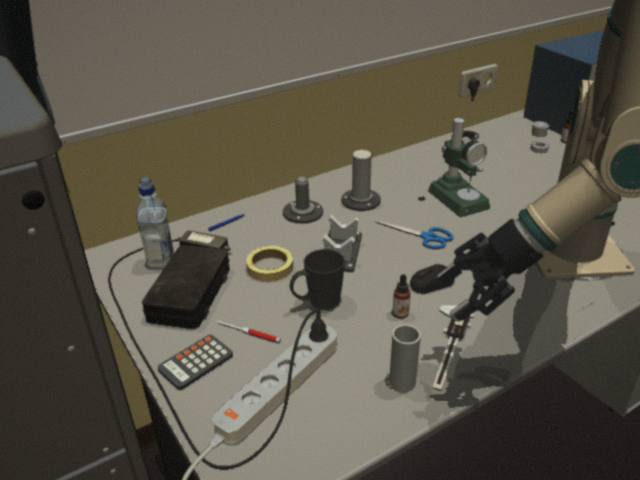

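The wrist view shows the cup rim centred near (326,235), between the fingers and their mid column at about 322. I'll cross-check where that puts the cup.

```bash
python3 - <<'E'
from h import *
np.set_printoptions(precision=1,suppress=True)
W=load("wrist1");S=load("side1")
print(onz(W,(326,236.5),120),onz(S,(404.9,334.5),120))
T=load("top0");print(tri([(T,(181.4,304.8)),(S,(405.8,334.1)),(W,(326,236.5))]))
E
python3 rel.py 458 381 75 0 45 0 60;python3 rel.py 458 381 75 0 45 0 0
```

```text
[453.6 381.8 120. ] [458.8 383.3 120. ]
[457.5 381.3 118.3]
q [-1.236  0.587  0.002  2.284  1.621  0.726 -1.175] w 85.72622877248838 f [-0.095 -0.351 -0.93 ] clk 2.4167
tcp [407.957 380.323 184.732] target [429.009 381.    103.991]
d cm [ 2.105  0.068 -8.074] rv [ 0.005 -0.005 -0.005] deg 0.5143146100082646
q [-1.236  0.587  0.002  2.284  1.621  0.726 -1.175] w 85.72622877248838 f [-0.095 -0.351 -0.93 ] clk 2.4167
tcp [407.957 380.323 184.732] target [471.435 381.     61.565]
d cm [  6.348   0.068 -12.317] rv [ 0.005 -0.005 -0.005] deg 0.5143146100082646
```

Call:
{"fn": "servo_tool", "kwargs": {
  "increments": [
    {"dx": 0, "dy": 0.1, "dz": -2.5, "ax": 0, "ay": 0, "az": 0, "claw": -1},
    {"dx": 0, "dy": 0.1, "dz": -5, "ax": 0, "ay": 0, "az": 0, "claw": -1},
    {"dx": 0.5, "dy": 0.1, "dz": -6.6, "ax": 0, "ay": 0, "az": 0, "claw": -1},
    {"dx": 2, "dy": 0.1, "dz": -8.1, "ax": 0, "ay": 0, "az": 0, "claw": -1},
    {"dx": 3.5, "dy": 0.1, "dz": -9.6, "ax": 0, "ay": 0, "az": 0, "claw": -1},
    {"dx": 5, "dy": 0.1, "dz": -11, "ax": 0, "ay": 0, "az": 0, "claw": -1},
    {"dx": 6.2, "dy": 0.1, "dz": -12.2, "ax": 0, "ay": 0, "az": 0, "claw": -1},
    {"dx": 6.2, "dy": 0.1, "dz": -12.2, "ax": 0, "ay": 0, "az": 0, "claw": -1}
  ]
}}

```text
clock: 3.08
eef_pos: [473.6, 378.3, 62.4]
tool_rot: [-1.579, -0.782, 0.004]
force: [-0.4, -0.1, -0.7]
width: 85.4
```

```bash
python3 rel.py 458 381 75 0 45 0 0
```

```text
q [-1.087  0.879 -0.011  2.233  2.01   0.777 -1.521] w 85.41285937931444 f [-0.425 -0.097 -0.723] clk 3.0833
tcp [473.582 378.286  62.406] target [471.435 381.     61.565]
d cm [-0.215  0.271 -0.084] rv [ 0.006 -0.003  0.002] deg 0.39017171072718615
```

Now I'll close the gripper.

Call:
{"fn": "servo_tool", "kwargs": {
  "increments": [
    {"dx": 0, "dy": 0.1, "dz": 0, "ax": 0, "ay": 0, "az": 0, "claw": 1},
    {"dx": 0, "dy": 0.1, "dz": 0, "ax": 0, "ay": 0, "az": 0, "claw": 1},
    {"dx": 0, "dy": 0.1, "dz": 0, "ax": 0, "ay": 0, "az": 0, "claw": 1},
    {"dx": 0, "dy": 0.1, "dz": 0, "ax": 0, "ay": 0, "az": 0, "claw": 1},
    {"dx": 0, "dy": 0.1, "dz": 0, "ax": 0, "ay": 0, "az": 0, "claw": 1},
    {"dx": 0, "dy": 0.1, "dz": 0, "ax": 0, "ay": 0, "az": 0, "claw": 1},
    {"dx": 0, "dy": 0.1, "dz": 0, "ax": 0, "ay": 0, "az": 0, "claw": 1},
    {"dx": 0, "dy": 0.1, "dz": 0, "ax": 0, "ay": 0, "az": 0, "claw": 1}
  ]
}}

```text
clock: 3.75
eef_pos: [470.1, 382.5, 64.4]
tool_rot: [-1.574, -0.783, 0.006]
force: [-2.9, -0.9, 6.5]
width: 45.9
```

```bash
python3 rel.py 458 381 75 0 45 0 0;python3 log.py>/dev/null
python3 - <<'E'
from cell import get_image
import cv2,pickle
for n in ["wrist","top"]:
    g=get_image(n);cv2.imwrite(f"pics/{n}2.png",g["color"][:,:,::-1]);pickle.dump(g,open(f"pics/{n}2.pkl","wb"))
E
```

```text
q [-1.095  0.875 -0.013  2.234  2.005  0.778 -1.519] w 45.94402425729623 f [-2.892 -0.869  6.523] clk 3.75
tcp [470.1   382.479  64.351] target [471.435 381.     61.565]
d cm [ 0.134 -0.148 -0.279] rv [ 0.002 -0.003 -0.004] deg 0.2941423067628616
```

View pics/wrist2.png

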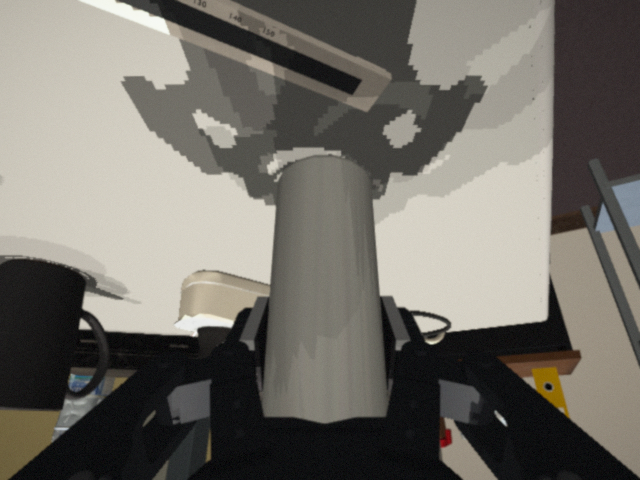

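Call:
{"fn": "servo_tool", "kwargs": {
  "increments": [
    {"dx": 0, "dy": 0, "dz": 0.5, "ax": 0, "ay": 0, "az": 0, "claw": 1},
    {"dx": 0, "dy": 0, "dz": 2, "ax": 0, "ay": 0, "az": 0, "claw": 1},
    {"dx": 0, "dy": 0, "dz": 4.5, "ax": 0, "ay": 0, "az": 0, "claw": 1},
    {"dx": 0, "dy": 0, "dz": 7.5, "ax": 0, "ay": 0, "az": 0, "claw": 1},
    {"dx": 0, "dy": 0, "dz": 10, "ax": 0, "ay": 0, "az": 0, "claw": 1},
    {"dx": 0, "dy": 0, "dz": 12, "ax": 0, "ay": 0, "az": 0, "claw": 1},
    {"dx": 0, "dy": 0, "dz": 13, "ax": 0, "ay": 0, "az": 0, "claw": 1},
    {"dx": 0, "dy": 0, "dz": 13, "ax": 0, "ay": 0, "az": 0, "claw": 1}
  ]
}}

```text
clock: 4.52
eef_pos: [470.4, 383.0, 195.9]
tool_rot: [-1.57, -0.783, 0.002]
force: [0.1, 0.8, -1.6]
width: 45.8
```

```bash
python3 rel.py 458 381 205 0 45 0 0;python3 log.py>/dev/null
python3 - <<'E'
from cell import get_image
import cv2,pickle
for n in ["wrist","side","top"]:
    g=get_image(n);cv2.imwrite(f"pics/{n}3.png",g["color"][:,:,::-1]);pickle.dump(g,open(f"pics/{n}3.pkl","wb"))
from h import *
crop("side3",350,200,160,150,4,"pics/sc3.png")
E
```

```text
q [-1.167  0.588  0.091  2.204  1.661  0.631 -1.073] w 45.78194241558156 f [ 0.06   0.775 -1.639] clk 4.5167
tcp [470.397 382.961 195.883] target [471.435 381.    191.565]
d cm [ 0.104 -0.196 -0.432] rv [-0.001 -0.002 -0.003] deg 0.23500377079321608
```

View pics/wrist3.png

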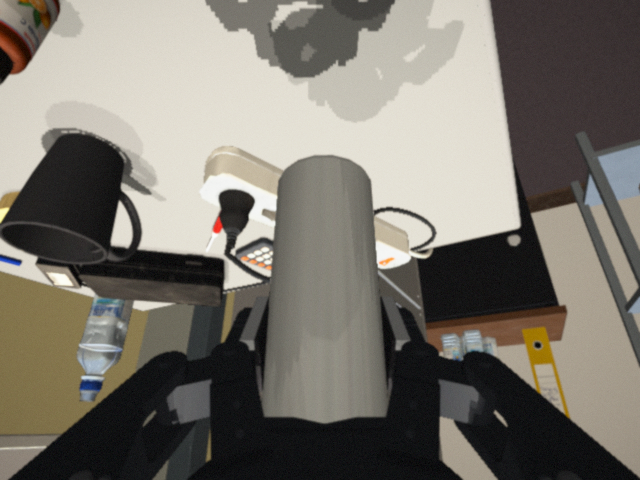

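View pics/sc3.png

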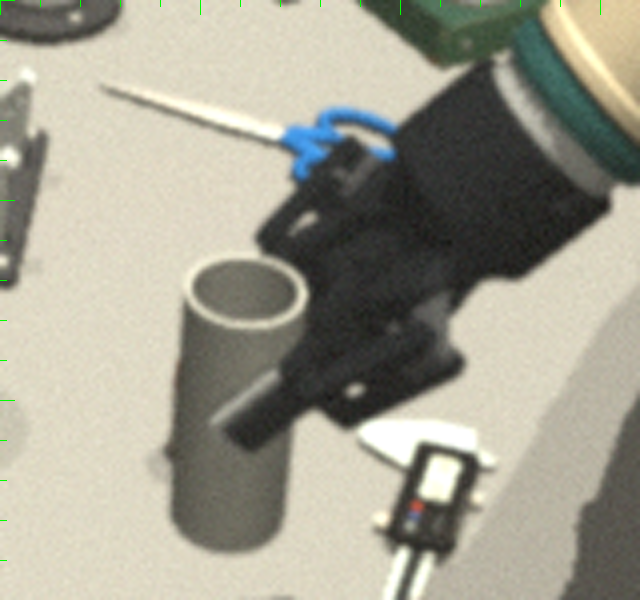

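Run:
```python
from h import *
crop("top3",130,240,130,110,5,"pics/tc3.png")
```

```text
(no output)
```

View pics/tc3.png

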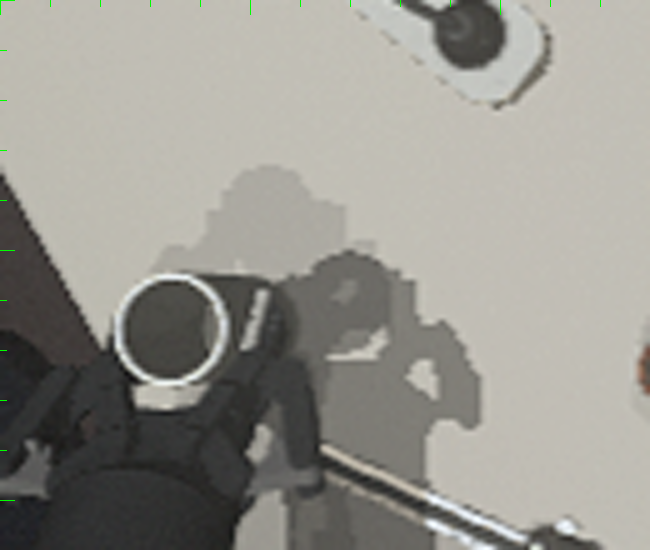

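```bash
python3 - <<'E'
from h import *
np.set_printoptions(precision=1,suppress=True)
T=load("top3");S=load("side3")
pt=((171.5)/5-.5+130,(330)/5-.5+240);ps=(246.5/4-.5+350,292.5/4-.5+200)
print(pt,ps,tri([(T,pt),(S,ps)]))
for z in(245,250,255): print(onz(T,pt,z),onz(S,ps,z))
E
cat > /tmp/x.py <<'E'
E
python3 rel.py 500 200 260 180 45 1
```

```text
(163.8, 305.5) (411.125, 272.625) [457.3 381.9 248.9]
[457.8 383.  245. ] [455.6 376.9 245. ]
[457.9 381.5 250. ] [457.  383.4 250. ]
[457.9 379.9 255. ] [458.5 389.9 255. ]
q [-1.167  0.594  0.09   2.206  1.664  0.631 -1.076] w 46.35798922809665 f [-0.846  0.776 -1.79 ] clk 4.6667
tcp [469.572 381.926 192.39 ] target [486.565 200.    246.565]
d cm [  1.699 -18.193   5.418] rv [ 0.     1.565 -0.006] deg 89.67864246562556
```

Call:
{"fn": "servo_tool", "kwargs": {
  "increments": [
    {"dx": 0, "dy": -1, "dz": 1, "ax": 0, "ay": 0.08, "az": 0, "claw": 1},
    {"dx": 0, "dy": -3, "dz": 2, "ax": 0, "ay": 0.2, "az": 0, "claw": 1},
    {"dx": 0, "dy": -5, "dz": 3, "ax": 0, "ay": 0.32, "az": 0, "claw": 1},
    {"dx": 0, "dy": -7, "dz": 4, "ax": 0, "ay": 0.44, "az": 0, "claw": 1},
    {"dx": 0, "dy": -9, "dz": 5, "ax": 0, "ay": 0.56, "az": 0, "claw": 1},
    {"dx": 0, "dy": -11, "dz": 5, "ax": 0, "ay": 0.68, "az": 0, "claw": 1},
    {"dx": 0, "dy": -12, "dz": 5, "ax": 0, "ay": 0.8, "az": 0, "claw": 1},
    {"dx": 0, "dy": -13, "dz": 5, "ax": 0, "ay": 0.9, "az": 0, "claw": 1}
  ]
}}

```text
clock: 5.33
eef_pos: [470.7, 256.4, 239.7]
tool_rot: [-1.61, -0.288, -0.005]
force: [0.6, -0.6, -1.7]
width: 46.2
```

```bash
python3 log.py>/dev/null; python3 rel.py 500 200 260 180 45 1
```

```text
q [-0.506  0.377 -0.248  2.03   0.551  0.626  0.4  ] w 46.192666436450125 f [ 0.582 -0.623 -1.749] clk 5.3333
tcp [470.703 256.433 239.679] target [486.565 200.    246.565]
d cm [ 1.586 -5.643  0.689] rv [ 0.043  1.073 -0.006] deg 61.54154763678038
```

```bash
cat > simto.py <<'E'
# simto.py "gx gy gz az dn fl back" ...
import sys
from sim import *
from cell import read_state
np.set_printoptions(precision=2,suppress=True)
q=read_state()["qpos"]
for a in sys.argv[1:]:
    v=list(map(float,a.split()));F=frame(v[3],v[4],int(v[5]));p=np.array(v[:3])+(19-v[6])*F[:,1]
    q,e,r,Q=go(q,F,p);_,t,b,w=fk(q,True)
    vel=max(np.max(np.abs(np.diff([Q[i] for i in range(0,len(Q),2)],axis=0)),initial=0)*12,0)
    print(a,"err",round(e,1),round(r,3),"n",len(Q)//2,q,"wrist",w.round(0),"marg",np.min([np.min(np.minimum(x-LO,HI-x)) for x in Q]).round(2),"vmax",round(vel,2))
E
python3 simto.py "541 -15 225 -103 45 1 0" "541 -15 77 -103 45 1 0"; echo; python3 simto.py "500 200 260 180 45 1 0" "541 -15 225 -103 45 1 0" "541 -15 77 -103 45 1 0"; python3 rel.py 541 -15 225 -103 45 1
```

```text
541 -15 225 -103 45 1 0 err 0.0 0.0 n 14 [-0.14  0.78 -0.41  1.67  0.82  1.48  1.98] wrist [593. 213. 459.] marg 0.43 vmax 2.17
541 -15 77 -103 45 1 0 err 0.0 0.0 n 4 [-0.17  0.99 -0.36  1.71  0.92  1.3   1.8 ] wrist [593. 213. 311.] marg 0.53 vmax 0.68

500 200 260 180 45 1 0 err 0.0 0.0 n 9 [-0.09  0.92 -0.47  1.22  0.01  1.77  1.05] wrist [734. 200. 494.] marg 0.21 vmax 1.97
541 -15 225 -103 45 1 0 err 0.0 0.0 n 11 [-0.03  0.82 -0.62  1.67  0.9   1.58  1.9 ] wrist [593. 213. 459.] marg 0.12 vmax 1.1
541 -15 77 -103 45 1 0 err 0.0 0.0 n 4 [-0.06  1.04 -0.56  1.7   1.02  1.43  1.72] wrist [593. 213. 311.] marg 0.42 vmax 0.67
q [-0.506  0.377 -0.248  2.03   0.551  0.626  0.4  ] w 46.192666436450125 f [ 0.582 -0.623 -1.749] clk 5.3333
tcp [470.703 256.433 239.679] target [537.978 -28.091 211.565]
d cm [  6.727 -28.452  -2.811] rv [-0.68   0.929  1.199] deg 95.22418175992934
```

Call:
{"fn": "servo_tool", "kwargs": {
  "increments": [
    {"dx": 0.3, "dy": -1.5, "dz": 0.5, "ax": -0.05, "ay": 0.066, "az": 0.086, "claw": 1},
    {"dx": 0.8, "dy": -3.5, "dz": 1, "ax": -0.1, "ay": 0.133, "az": 0.171, "claw": 1},
    {"dx": 1.3, "dy": -5.5, "dz": 1.5, "ax": -0.15, "ay": 0.2, "az": 0.257, "claw": 1},
    {"dx": 1.8, "dy": -7.5, "dz": 2, "ax": -0.195, "ay": 0.266, "az": 0.343, "claw": 1},
    {"dx": 2.3, "dy": -9.5, "dz": 2, "ax": -0.243, "ay": 0.332, "az": 0.428, "claw": 1},
    {"dx": 2.8, "dy": -11.5, "dz": 2, "ax": -0.291, "ay": 0.398, "az": 0.514, "claw": 1},
    {"dx": 3.3, "dy": -13.5, "dz": 2, "ax": -0.34, "ay": 0.465, "az": 0.6, "claw": 1},
    {"dx": 3.8, "dy": -15.5, "dz": 2, "ax": -0.388, "ay": 0.531, "az": 0.685, "claw": 1}
  ]
}}

```text
clock: 6.0
eef_pos: [510.4, 101.1, 259.3]
tool_rot: [-1.784, 0.333, 0.704]
force: [0.7, 0.6, -2.5]
width: 45.7
```

```bash
python3 log.py>/dev/null; python3 rel.py 541 -15 225 -103 45 1;python3 simto.py "541 -15 225 -103 45 1 0"
```

```text
q [-0.169  0.575 -0.436  1.671  0.504  1.3    1.506] w 45.72147422694268 f [ 0.723  0.551 -2.465] clk 6.0
tcp [510.42  101.077 259.32 ] target [537.978 -28.091 211.565]
d cm [  2.756 -12.917  -4.776] rv [-0.293  0.395  0.513] deg 40.73031673374635
541 -15 225 -103 45 1 0 err 0.0 0.0 n 6 [-0.15  0.78 -0.41  1.67  0.82  1.48  1.98] wrist [593. 213. 459.] marg 0.5 vmax 1.04
```

Call:
{"fn": "servo_tool", "kwargs": {
  "increments": [
    {"dx": 0.5, "dy": -2.5, "dz": -0.5, "ax": -0.05, "ay": 0.066, "az": 0.086, "claw": 1},
    {"dx": 1, "dy": -5, "dz": -1, "ax": -0.1, "ay": 0.133, "az": 0.171, "claw": 1},
    {"dx": 1.5, "dy": -7.5, "dz": -2, "ax": -0.15, "ay": 0.2, "az": 0.257, "claw": 1},
    {"dx": 2, "dy": -9.5, "dz": -3, "ax": -0.195, "ay": 0.266, "az": 0.343, "claw": 1},
    {"dx": 2.4, "dy": -11.5, "dz": -4, "ax": -0.243, "ay": 0.332, "az": 0.428, "claw": 1},
    {"dx": 2.7, "dy": -12.9, "dz": -4.8, "ax": -0.293, "ay": 0.395, "az": 0.513, "claw": 1},
    {"dx": 2.7, "dy": -12.9, "dz": -4.8, "ax": -0.293, "ay": 0.395, "az": 0.513, "claw": 1},
    {"dx": 2.7, "dy": -12.9, "dz": -4.8, "ax": -0.293, "ay": 0.395, "az": 0.513, "claw": 1}
  ]
}}

```text
clock: 6.67
eef_pos: [536.3, -25.8, 210.6]
tool_rot: [-1.571, 0.78, 1.339]
force: [-0.2, -0.8, -2.2]
width: 45.8
```

```bash
python3 log.py>/dev/null
python3 - <<'E'
from cell import get_image
import cv2,pickle
for n in ["wrist","side","top"]:
    g=get_image(n);cv2.imwrite(f"pics/{n}4.png",g["color"][:,:,::-1]);pickle.dump(g,open(f"pics/{n}4.pkl","wb"))
E
python3 rel.py 541 -15 225 -103 45 1;python3 rel.py 541 -15 77 -103 45 1
```

```text
q [-0.146  0.77  -0.412  1.672  0.815  1.475  1.977] w 46.145438421416415 f [ 0.183 -0.456 -0.549] clk 6.8167
tcp [537.607 -25.136 213.176] target [537.978 -28.091 211.565]
d cm [ 0.037 -0.295 -0.161] rv [-0.007  0.007  0.004] deg 0.5967756564733112
q [-0.146  0.77  -0.412  1.672  0.815  1.475  1.977] w 46.145438421416415 f [ 0.183 -0.456 -0.549] clk 6.8167
tcp [537.607 -25.136 213.176] target [537.978 -28.091  63.565]
d cm [  0.037  -0.295 -14.961] rv [-0.007  0.007  0.004] deg 0.5967756564733112
```

View pics/top4.png

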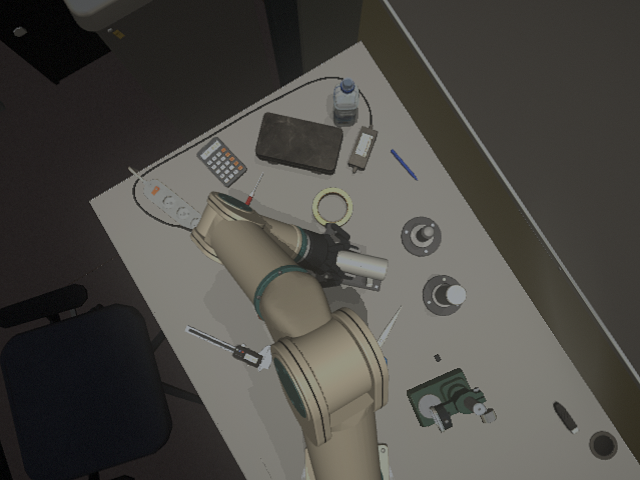

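View pics/side4.png

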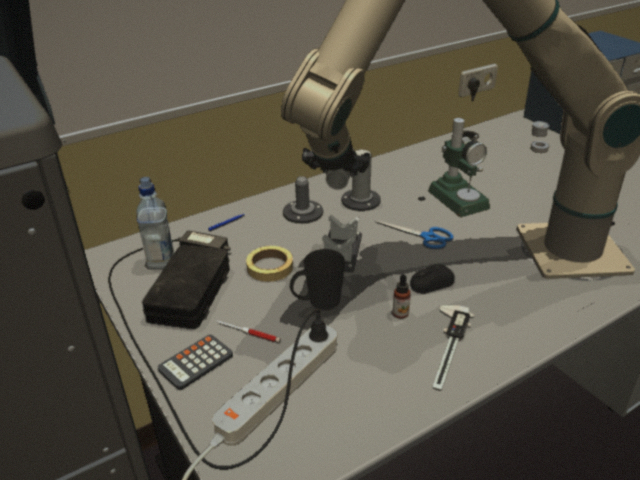

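View pics/wrist4.png

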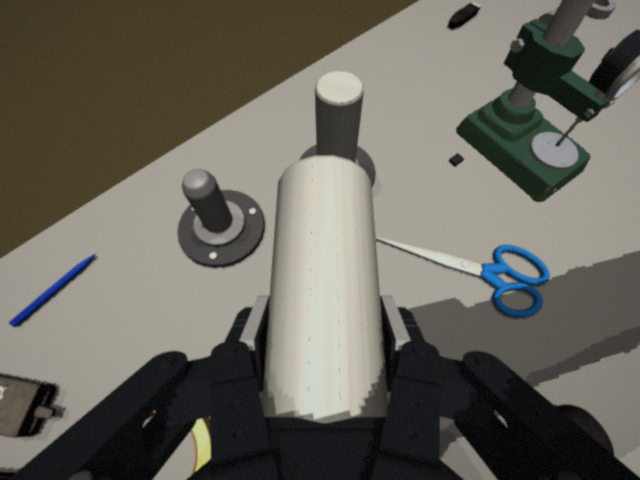

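Run:
```python
from h import *
np.set_printoptions(precision=1,suppress=True)
T=load("top4")
crop("top4",310,225,100,80,7,"pics/tc4.png")
u=np.array([np.cos(np.radians(77)),np.sin(np.radians(77)),0])
d=np.array([-.1591,-.689,-.7071]);g=np.array([537.6,-25.1,213.2])-19*d
for k in(-78,-40,0,20): print(k,proj(T,g+k*u),)
v=np.array([-u[1],u[0],0])
for s in(-24,24): print(proj(T,g-78*u+s*v),proj(T,g-30*u+s*v))
```

```text
-78 [[385.7 269.5]]
-40 [[368.3 265.9]]
0 [[350.  262.2]]
20 [[340.9 260.3]]
[[387.8 258.5]] [[365.9 254.1]]
[[383.6 280.5]] [[361.6 275.9]]
```

View pics/tc4.png

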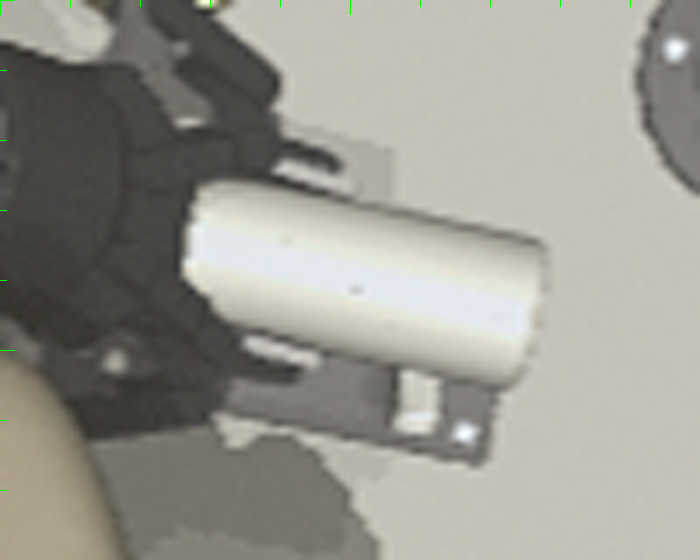

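Call:
{"fn": "servo_tool", "kwargs": {
  "increments": [
    {"dx": 0, "dy": -0.3, "dz": -2, "ax": -0.007, "ay": 0.007, "az": 0.004, "claw": 1},
    {"dx": 0, "dy": -0.3, "dz": -5, "ax": -0.007, "ay": 0.007, "az": 0.004, "claw": 1},
    {"dx": 0, "dy": -0.3, "dz": -8, "ax": -0.007, "ay": 0.007, "az": 0.004, "claw": 1},
    {"dx": 0, "dy": -0.3, "dz": -11, "ax": -0.007, "ay": 0.007, "az": 0.004, "claw": 1},
    {"dx": 0, "dy": -0.3, "dz": -13, "ax": -0.007, "ay": 0.007, "az": 0.004, "claw": 1},
    {"dx": 0, "dy": -0.3, "dz": -14, "ax": -0.007, "ay": 0.007, "az": 0.004, "claw": 1},
    {"dx": 0, "dy": -0.3, "dz": -14.3, "ax": -0.007, "ay": 0.007, "az": 0.004, "claw": 1},
    {"dx": 0, "dy": -0.3, "dz": -14.3, "ax": -0.007, "ay": 0.007, "az": 0.004, "claw": 1}
  ]
}}

```text
clock: 7.48
eef_pos: [537.7, -28.7, 70.2]
tool_rot: [-1.569, 0.787, 1.346]
force: [-0.3, -0.3, -1.0]
width: 45.6
```

```bash
python3 rel.py 541 -15 75 -103 45 1
python3 - <<'E'
from cell import get_image
import cv2,pickle
for n in ["side","top"]:
    g=get_image(n);pickle.dump(g,open(f"pics/{n}5.pkl","wb"))
from h import *
crop("top5",300,225,110,80,7,"pics/tc5.png")
crop("side5",300,180,90,80,7,"pics/sc5.png")
E
python3 rel.py 541 -15 75 -103 45 1
```

```text
q [-0.172  0.985 -0.365  1.708  0.914  1.31   1.812] w 45.634138583311305 f [-0.256 -0.25  -1.032] clk 7.4833
tcp [537.72  -28.66   70.185] target [537.978 -28.091  61.565]
d cm [ 0.026  0.057 -0.862] rv [ 0.001 -0.002 -0.001] deg 0.13089168676973498
q [-0.171  0.983 -0.365  1.708  0.914  1.311  1.812] w 46.27948436791033 f [ 0.4    0.307 -1.456] clk 7.5833
tcp [538.186 -28.621  71.129] target [537.978 -28.091  61.565]
d cm [-0.021  0.053 -0.956] rv [ 0.001 -0.    -0.001] deg 0.07825396869325364
```

View pics/tc5.png

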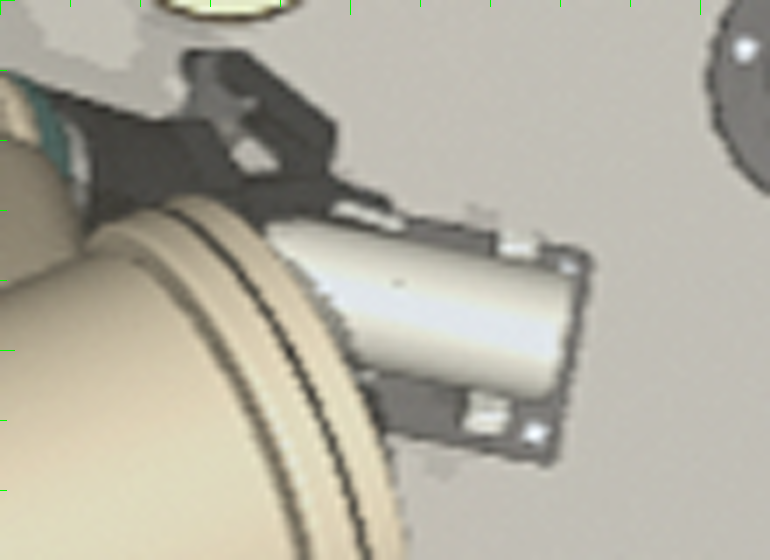

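View pics/sc5.png

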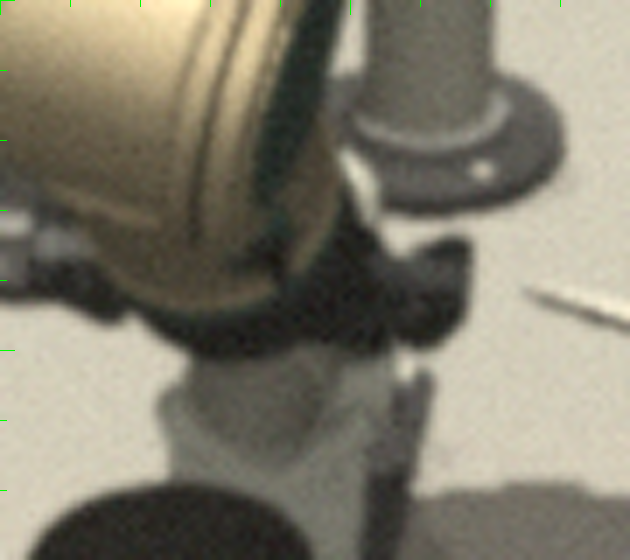

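Call:
{"fn": "servo_tool", "kwargs": {
  "increments": [
    {"dx": 0, "dy": 0, "dz": -0.3, "ax": 0, "ay": 0, "az": 0, "claw": 1},
    {"dx": 0, "dy": 0, "dz": -0.5, "ax": 0, "ay": 0, "az": 0, "claw": 1},
    {"dx": 0, "dy": 0, "dz": -0.7, "ax": 0, "ay": 0, "az": 0, "claw": 1},
    {"dx": 0, "dy": 0, "dz": -0.7, "ax": 0, "ay": 0, "az": 0, "claw": 1}
  ]
}}

```text
clock: 7.92
eef_pos: [537.1, -29.1, 63.8]
tool_rot: [-1.568, 0.789, 1.347]
force: [-1.1, 1.3, 4.0]
width: 46.1
```

```bash
python3 rel.py 541 -15 75 -103 45 1
```

```text
q [-0.173  0.995 -0.362  1.709  0.919  1.305  1.805] w 46.11747912342667 f [-1.114  1.326  3.968] clk 7.9167
tcp [537.119 -29.079  63.8  ] target [537.978 -28.091  61.565]
d cm [ 0.086  0.099 -0.223] rv [ 0.003 -0.003 -0.001] deg 0.24735828050385486
```

Call:
{"fn": "servo_tool", "kwargs": {
  "increments": [
    {"dx": 0, "dy": 0, "dz": -0.1, "ax": 0, "ay": 0, "az": 0, "claw": 1},
    {"dx": 0, "dy": 0, "dz": -0.1, "ax": 0, "ay": 0, "az": 0, "claw": 1}
  ]
}}

```text
clock: 8.08
eef_pos: [537.1, -29.1, 63.7]
tool_rot: [-1.569, 0.79, 1.346]
force: [-2.1, 3.8, 9.8]
width: 46.0
```

Call:
{"fn": "servo_tool", "kwargs": {
  "increments": [
    {"dx": 0, "dy": 0, "dz": 0, "ax": 0, "ay": 0, "az": 0, "claw": 0.3},
    {"dx": 0, "dy": 0, "dz": 0, "ax": 0, "ay": 0, "az": 0, "claw": -0.3},
    {"dx": 0, "dy": 0, "dz": 0, "ax": 0, "ay": 0, "az": 0, "claw": -1},
    {"dx": 0, "dy": 0, "dz": 0, "ax": 0, "ay": 0, "az": 0, "claw": -1},
    {"dx": 0, "dy": 0, "dz": 0, "ax": 0, "ay": 0, "az": 0, "claw": -1},
    {"dx": 0, "dy": 0, "dz": 0, "ax": 0, "ay": 0, "az": 0, "claw": -1},
    {"dx": 0, "dy": 0, "dz": 0, "ax": 0, "ay": 0, "az": 0, "claw": -1},
    {"dx": 0, "dy": 0, "dz": 0, "ax": 0, "ay": 0, "az": 0, "claw": -1}
  ]
}}

```text
clock: 8.75
eef_pos: [537.3, -29.0, 61.6]
tool_rot: [-1.567, 0.788, 1.348]
force: [0.4, -0.1, -0.5]
width: 85.5
```

```bash
python3 rel.py 541 -15 75 -103 45 1
python3 - <<'E'
from cell import get_image
import cv2,pickle
for n in ["wrist"]:
    g=get_image(n);pickle.dump(g,open(f"pics/{n}6.pkl","wb"));cv2.imwrite(f"pics/{n}6.png",g["color"][:,:,::-1])
E
```

```text
q [-0.173  0.998 -0.362  1.708  0.92   1.302  1.804] w 85.54229389800541 f [ 0.403 -0.124 -0.451] clk 8.75
tcp [537.261 -29.04   61.582] target [537.978 -28.091  61.565]
d cm [ 0.072  0.095 -0.002] rv [ 0.002 -0.003 -0.001] deg 0.20599211661597935
```

View pics/wrist6.png

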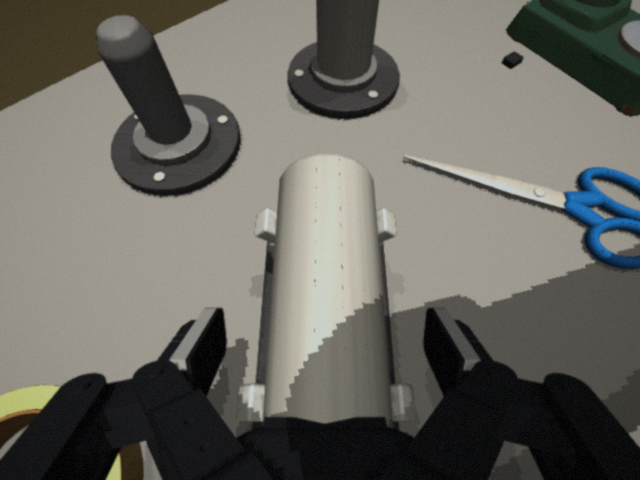

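Call:
{"fn": "servo_tool", "kwargs": {
  "increments": [
    {"dx": 0.2, "dy": 0.7, "dz": 0.8, "ax": 0, "ay": 0, "az": 0, "claw": -1},
    {"dx": 0.5, "dy": 2, "dz": 2.1, "ax": 0, "ay": 0, "az": 0, "claw": -1},
    {"dx": 0.9, "dy": 3.8, "dz": 3.9, "ax": 0, "ay": 0, "az": 0, "claw": -1},
    {"dx": 1.3, "dy": 5.6, "dz": 5.8, "ax": 0, "ay": 0, "az": 0, "claw": -1},
    {"dx": 1.6, "dy": 7, "dz": 7.7, "ax": 0, "ay": 0, "az": 0, "claw": -1},
    {"dx": 1.6, "dy": 7, "dz": 10, "ax": 0, "ay": 0, "az": 0, "claw": -1},
    {"dx": 1.6, "dy": 7, "dz": 12, "ax": 0, "ay": 0, "az": 0, "claw": -1},
    {"dx": 1.6, "dy": 7, "dz": 13, "ax": 0, "ay": 0, "az": 0, "claw": -1}
  ]
}}

```text
clock: 9.47
eef_pos: [554.1, 42.4, 194.5]
tool_rot: [-1.571, 0.785, 1.346]
force: [0.5, -0.2, 0.5]
width: 85.2
```

```bash
python3 log.py>/dev/null
python3 - <<'E'
from cell import get_image
import cv2,pickle
for n in ["wrist","top","side"]:
    g=get_image(n);pickle.dump(g,open(f"pics/{n}7.pkl","wb"));cv2.imwrite(f"pics/{n}7.png",g["color"][:,:,::-1])
E
for g in 20 30; do for fl in 0 1; do f2=$((1-fl)); echo fl $fl gam $g; python3 simto.py "533.6 -45 175 77 $((90-g)) $fl 0" "533.6 -45 75 77 $((90-g)) $fl 0" "533.6 -45 215 77 $((90-g)) $fl 0" "620 -210 203 -103 $g $f2 0" "620 -210 91 -103 $g $f2 0" "620 -210 91 -103 $g $f2 100"; done; done
```

```text
fl 0 gam 20
533.6 -45 175 77 70 0 0 err 0.0 0.0 n 10 [ 0.83  0.77 -0.94  1.92  0.41  0.68  2.66] wrist [ 508. -155.  486.] marg 0.28 vmax 1.56
533.6 -45 75 77 70 0 0 err 0.0 0.0 n 3 [ 0.73  0.9  -0.79  1.98  0.54  0.48  2.61] wrist [ 508. -155.  386.] marg 0.25 vmax 0.8
533.6 -45 215 77 70 0 0 err 0.0 0.0 n 4 [ 0.86  0.72 -1.    1.89  0.37  0.76  2.68] wrist [ 508. -155.  526.] marg 0.25 vmax 0.86
620 -210 203 -103 20 1 0 err 0.0 0.0 n 13 [-0.06  1.03 -0.21  1.51  1.16  1.63  2.07] wrist [690.  93. 316.] marg 0.29 vmax 1.18
620 -210 91 -103 20 1 0 err 0.0 0.0 n 3 [-0.07  1.2  -0.2   1.47  1.18  1.57  1.96] wrist [690.  93. 204.] marg 0.36 vmax 0.69
620 -210 91 -103 20 1 100 err 0.0 0.0 n 3 [-0.17  1.18 -0.23  1.35  1.1   1.7   2.01] wrist [711. 185. 238.] marg 0.28 vmax 0.51
fl 1 gam 20
533.6 -45 175 77 70 1 0 err 7.9 0.438 n 26 [ 0.49  0.55 -0.36  2.35  3.77  0.24  2.41] wrist [ 362. -114.  447.] marg 0.01 vmax 4.69
533.6 -45 75 77 70 1 0 err 4.5 0.267 n 4 [ 0.35  0.74 -0.17  2.25  4.23  0.24  2.  ] wrist [ 418. -126.  372.] marg 0.01 vmax 3.1
533.6 -45 215 77 70 1 0 err 8.3 0.455 n
[... 1369 characters left out ...]
] wrist [ 359. -153.  431.] marg 0.01 vmax 4.8
533.6 -45 75 77 60 1 0 err 4.7 0.28 n 4 [ 0.6   0.81 -0.4   2.24  4.23  0.24  2.09] wrist [ 404. -165.  353.] marg 0.01 vmax 0.59
533.6 -45 215 77 60 1 0 err 8.1 0.45 n 4 [ 0.76  0.55 -0.6   2.33  4.23  0.24  1.98] wrist [ 349. -153.  464.] marg 0.01 vmax 0.86
620 -210 203 -103 30 0 0 err 10.1 0.584 n 14 [-0.81  1.27  1.31  2.15  4.23  0.24  1.88] wrist [481.  32. 376.] marg 0.01 vmax 3.43
620 -210 91 -103 30 0 0 err 7.9 0.524 n 5 [-0.79  1.47  1.21  2.09  4.23  0.24  1.69] wrist [500.  39. 273.] marg 0.01 vmax 0.63
620 -210 91 -103 30 0 100 err 10.1 0.651 n 5 [-0.94  1.39  1.26  2.13  4.23  0.24  1.69] wrist [479. 104. 317.] marg 0.01 vmax 0.37
```

View pics/top7.png

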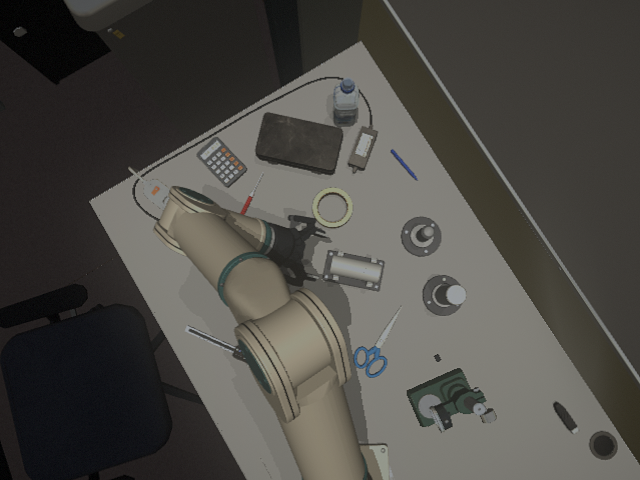

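View pics/wrist7.png

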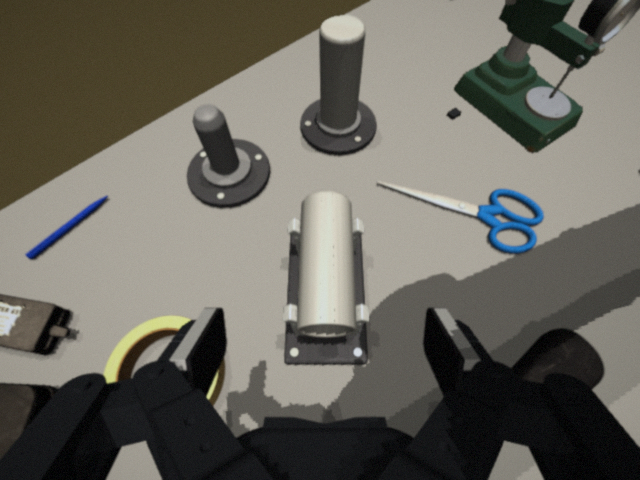

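Run:
```python
from h import *
crop("top7",310,235,90,65,8,"pics/tc7.png")
```

```text
(no output)
```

View pics/tc7.png

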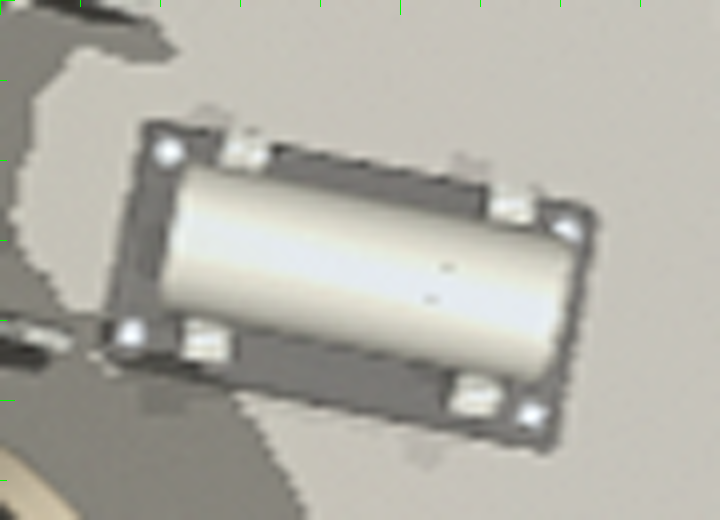

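```bash
python3 - <<'E'
from h import *
np.set_printoptions(precision=1,suppress=True)
T=load("top7");f=lambda x,y:((x+.5)/8-.5+310,(y+.5)/8-.5+235)
a=onz(T,f(172,235.5),78);b=onz(T,f(561.5,312.5),78);d=a-b
print(a,b,(a+b)/2,np.linalg.norm(d),np.degrees(np.arctan2(d[1],d[0])))
E
python3 rel.py 534 -46 180 77 65 0;python3 simto.py "534 -46 180 77 65 0 0" "534 -46 75 77 65 0 0"
```

```text
[548.5  25.9  78. ] [522.1 -91.9  78. ] [535.3 -33.   78. ] 120.72270958445948 77.35679678326974
q [-0.242  0.853 -0.418  1.558  0.787  1.542  1.943] w 85.38846804537206 f [-0.672  0.542 -0.554] clk 9.6167
tcp [553.471  41.273 192.056] target [535.806 -38.176 162.78 ]
d cm [-1.766 -7.945 -2.928] rv [ 1.191 -0.276 -0.002] deg 70.0617253604999
534 -46 180 77 65 0 0 err 0.0 0.0 n 11 [ 0.9   0.81 -1.    1.92  0.37  0.68  2.73] wrist [ 502. -182.  480.] marg 0.21 vmax 1.51
534 -46 75 77 65 0 0 err 0.0 0.0 n 3 [ 0.82  0.95 -0.84  1.97  0.49  0.48  2.7 ] wrist [ 502. -182.  375.] marg 0.21 vmax 0.81
```

Call:
{"fn": "servo_tool", "kwargs": {
  "increments": [
    {"dx": -0.2, "dy": -0.8, "dz": 0.3, "ax": 0.11, "ay": -0.026, "az": 0, "claw": -1},
    {"dx": -0.4, "dy": -1.6, "dz": 0.6, "ax": 0.22, "ay": -0.051, "az": 0, "claw": -1},
    {"dx": -0.6, "dy": -2.5, "dz": 1, "ax": 0.34, "ay": -0.079, "az": 0, "claw": -1},
    {"dx": -0.8, "dy": -3.5, "dz": 1, "ax": 0.46, "ay": -0.107, "az": 0, "claw": -1},
    {"dx": -1, "dy": -4.5, "dz": 1, "ax": 0.58, "ay": -0.134, "az": 0, "claw": -1},
    {"dx": -1.2, "dy": -5.5, "dz": 1, "ax": 0.7, "ay": -0.162, "az": 0, "claw": -1},
    {"dx": -1.4, "dy": -6.5, "dz": 1, "ax": 0.82, "ay": -0.19, "az": 0, "claw": -1},
    {"dx": -1.7, "dy": -7.5, "dz": 1, "ax": 0.94, "ay": -0.218, "az": 0, "claw": -1}
  ]
}}

```text
clock: 10.28
eef_pos: [536.3, -34.5, 202.0]
tool_rot: [-1.573, -0.183, 1.346]
force: [-0.3, -0.0, -1.0]
width: 85.4
```

```bash
python3 rel.py 533.3 -44.2 160 77 65 0
```

```text
q [ 0.671  0.627 -0.839  1.875  0.391  0.798  2.594] w 85.43847695272216 f [-0.272 -0.013 -0.968] clk 10.2833
tcp [536.32  -34.508 201.972] target [535.106 -36.376 142.78 ]
d cm [-0.121 -0.187 -5.919] rv [ 0.248 -0.054 -0.001] deg 14.542131501395534
```

Call:
{"fn": "servo_tool", "kwargs": {
  "increments": [
    {"dx": -0.1, "dy": -0.2, "dz": -0.5, "ax": 0.11, "ay": -0.025, "az": 0, "claw": -1},
    {"dx": -0.1, "dy": -0.2, "dz": -2, "ax": 0.22, "ay": -0.05, "az": 0, "claw": -1},
    {"dx": -0.1, "dy": -0.2, "dz": -4, "ax": 0.248, "ay": -0.054, "az": 0, "claw": -1},
    {"dx": -0.1, "dy": -0.2, "dz": -5.9, "ax": 0.248, "ay": -0.054, "az": 0, "claw": -1},
    {"dx": -0.1, "dy": -0.2, "dz": -5.9, "ax": 0.248, "ay": -0.054, "az": 0, "claw": -1}
  ]
}}

```text
clock: 10.7
eef_pos: [531.7, -37.7, 137.9]
tool_rot: [-1.558, -0.432, 1.337]
force: [-0.1, -0.4, -0.1]
width: 85.7
```

```bash
python3 - <<'E'
from cell import get_image
import cv2,pickle
for n in ["wrist","side"]:
    g=get_image(n);pickle.dump(g,open(f"pics/{n}8.pkl","wb"));cv2.imwrite(f"pics/{n}8.png",g["color"][:,:,::-1])
E
python3 rel.py 533.3 -44.2 75 77 65 0
```

```text
q [ 0.859  0.818 -0.927  1.935  0.333  0.624  2.778] w 85.57619159403325 f [-0.361  0.288  0.759] clk 10.8
tcp [534.531 -35.338 141.987] target [535.106 -36.376  57.78 ]
d cm [ 0.058 -0.104 -8.421] rv [ 0.003 -0.006 -0.003] deg 0.3905195928632265
```

View pics/wrist8.png

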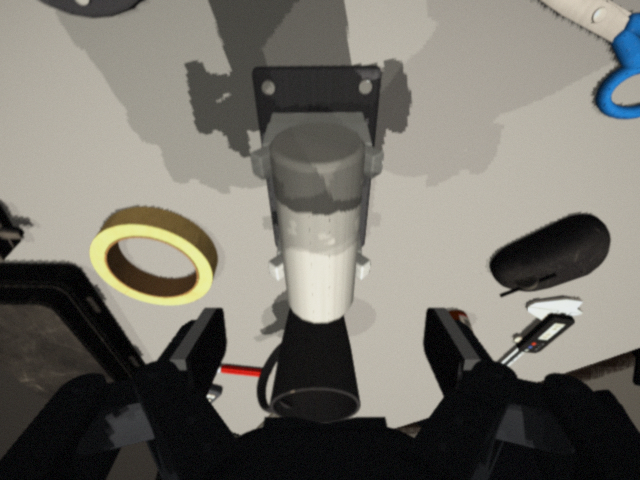

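View pics/side8.png

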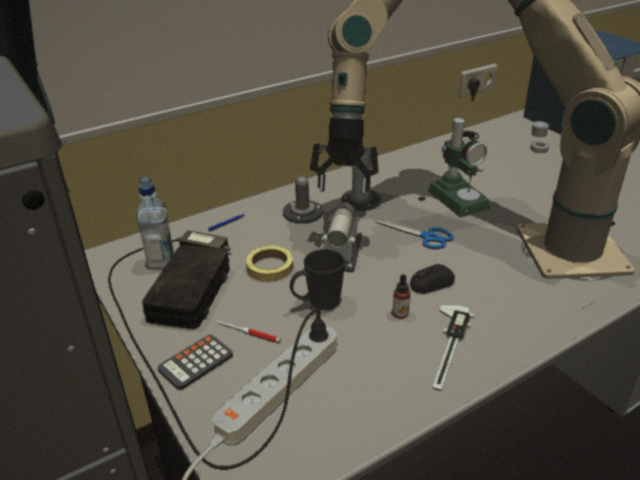

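Call:
{"fn": "servo_tool", "kwargs": {
  "increments": [
    {"dx": 0, "dy": -0.1, "dz": -2, "ax": 0, "ay": 0, "az": 0, "claw": -1},
    {"dx": 0, "dy": -0.1, "dz": -4, "ax": 0, "ay": 0, "az": 0, "claw": -1},
    {"dx": 0, "dy": -0.1, "dz": -6, "ax": 0, "ay": 0, "az": 0, "claw": -1},
    {"dx": 0, "dy": -0.1, "dz": -7.5, "ax": 0, "ay": 0, "az": 0, "claw": -1},
    {"dx": 0, "dy": -0.1, "dz": -8.3, "ax": 0, "ay": 0, "az": 0, "claw": -1},
    {"dx": 0, "dy": -0.1, "dz": -8.3, "ax": 0, "ay": 0, "az": 0, "claw": -1},
    {"dx": 0, "dy": -0.1, "dz": -8.3, "ax": 0, "ay": 0, "az": 0, "claw": -1}
  ]
}}

```text
clock: 11.38
eef_pos: [536.0, -36.2, 60.7]
tool_rot: [-1.57, -0.431, 1.347]
force: [-0.1, 0.1, -0.5]
width: 85.2
```

```bash
python3 rel.py 533.3 -44.2 75 77 65 0
```

```text
q [ 0.79   0.928 -0.809  1.969  0.424  0.467  2.763] w 85.15764620056608 f [-0.064  0.105 -0.493] clk 11.3833
tcp [536.032 -36.173  60.717] target [535.106 -36.376  57.78 ]
d cm [-0.093 -0.02  -0.294] rv [ 0.005 -0.002 -0.004] deg 0.35359659179442304
```

Call:
{"fn": "servo_tool", "kwargs": {
  "increments": [
    {"dx": 0, "dy": 0, "dz": -0.2, "ax": 0, "ay": 0, "az": 0, "claw": -0.3},
    {"dx": 0, "dy": 0, "dz": -0.2, "ax": 0, "ay": 0, "az": 0, "claw": 1},
    {"dx": 0, "dy": 0, "dz": -0.2, "ax": 0, "ay": 0, "az": 0, "claw": 1},
    {"dx": 0, "dy": 0, "dz": -0.2, "ax": 0, "ay": 0, "az": 0, "claw": 1},
    {"dx": 0, "dy": 0, "dz": -0.2, "ax": 0, "ay": 0, "az": 0, "claw": 1},
    {"dx": 0, "dy": 0, "dz": -0.2, "ax": 0, "ay": 0, "az": 0, "claw": 1},
    {"dx": 0, "dy": 0, "dz": -0.2, "ax": 0, "ay": 0, "az": 0, "claw": 1},
    {"dx": 0, "dy": 0, "dz": -0.2, "ax": 0, "ay": 0, "az": 0, "claw": 1}
  ]
}}

```text
clock: 12.05
eef_pos: [534.7, -37.0, 58.6]
tool_rot: [-1.568, -0.431, 1.345]
force: [-3.9, -2.2, 7.3]
width: 46.1
```

```bash
python3 log.py; python3 rel.py 533.3 -44.2 75 77 65 0
```

```text
clock 12.05
qpos [ 0.79   0.93  -0.806  1.971  0.426  0.465  2.762]
eef_pos [534.667 -37.049  58.595]
tool_rot [-1.568 -0.431  1.345]
force [-3.871 -2.177  7.323]
width 46.110828662852015
q [ 0.79   0.93  -0.806  1.971  0.426  0.465  2.762] w 46.110828662852015 f [-3.871 -2.177  7.323] clk 12.05
tcp [534.667 -37.049  58.595] target [535.106 -36.376  57.78 ]
d cm [ 0.044  0.067 -0.081] rv [ 0.005 -0.004 -0.003] deg 0.399013420042727
```

```bash
cat > fin.py <<'E'
# target so that cup centre is at (x,y,z) inverted, yaw offset
import sys
from tgt import *
from cell import read_state
import pickle
np.set_printoptions(precision=3,suppress=True)
Rg,pg=pickle.load(open("grip.pkl","rb"))
a=np.radians(77);u=np.array([np.cos(a),np.sin(a),0]);c=np.array([536.2,-32.3,75.])
cl=Rg.T@(c-pg);ul=Rg.T@u
x,y,z,yw=map(float,sys.argv[1:5])
Q=Ro.from_rotvec(np.cross(u,[0,0,-1.])*np.pi/2);Q=Ro.from_euler('z',yw,degrees=True)*Q
F=Q.as_matrix()@Rg;p=np.array([x,y,z])-F@cl
s=read_state();R=rot(s["tool_rot"])
print("q",s["qpos"],"w",s["width"],"f",s["force"],"clk",s["clock"]);print("tcp",s["eef_pos"],"target",p,"tooldir",F[:,1])
r=rv(s["tool_rot"],F);print("d cm",(p-s["eef_pos"])/10,"rv",r,"deg",np.degrees(np.linalg.norm(r)))
ce=s["eef_pos"]+R@cl;ax=R@ul;print("cup centre est",ce,"mouth",ce+60*ax,"tilt deg",np.degrees(np.arccos(-ax[2])),"axis",ax)
E
python3 - <<'E'
import pickle
from tgt import *
from cell import read_state
s=read_state();pickle.dump((rot(s["tool_rot"]),s["eef_pos"]),open("grip.pkl","wb"))
E
python3 fin.py 620 -210 185 0
```

```text
q [ 0.79   0.93  -0.806  1.971  0.426  0.465  2.762] w 46.110828662852015 f [-3.871 -2.177  7.323] clk 12.05
tcp [534.667 -37.049  58.595] target [ 615.895 -225.889  189.972] tooldir [-0.208 -0.885 -0.417]
d cm [  8.123 -18.884  13.138] rv [-1.531  0.353  0.   ] deg 90.0
cup centre est [536.2 -32.3  75. ] mouth [549.697  26.162  75.   ] tilt deg 90.0 axis [0.225 0.974 0.   ]
```

Call:
{"fn": "servo_tool", "kwargs": {
  "increments": [
    {"dx": 0, "dy": 0, "dz": 0.5, "ax": 0, "ay": 0, "az": 0, "claw": 1},
    {"dx": 0, "dy": 0, "dz": 2, "ax": 0, "ay": 0, "az": 0, "claw": 1},
    {"dx": 0, "dy": 0, "dz": 4.5, "ax": 0, "ay": 0, "az": 0, "claw": 1},
    {"dx": 0, "dy": 0, "dz": 7.5, "ax": 0, "ay": 0, "az": 0, "claw": 1},
    {"dx": 0, "dy": 0, "dz": 10.5, "ax": 0, "ay": 0, "az": 0, "claw": 1},
    {"dx": 0, "dy": 0, "dz": 13, "ax": 0, "ay": 0, "az": 0, "claw": 1},
    {"dx": 0, "dy": 0, "dz": 14.5, "ax": 0, "ay": 0, "az": 0, "claw": 1},
    {"dx": 0, "dy": 0, "dz": 15, "ax": 0, "ay": 0, "az": 0, "claw": 1}
  ]
}}

```text
clock: 12.72
eef_pos: [536.6, -37.0, 210.5]
tool_rot: [-1.573, -0.431, 1.347]
force: [0.1, -0.2, -1.6]
width: 46.1
```

```bash
python3 fin.py 620 -210 185 0
```

```text
q [ 0.914  0.731 -1.016  1.879  0.263  0.757  2.794] w 46.080834882308615 f [ 0.054 -0.217 -1.642] clk 12.7167
tcp [536.642 -36.979 210.523] target [ 615.895 -225.889  189.972] tooldir [-0.208 -0.885 -0.417]
d cm [  7.925 -18.891  -2.055] rv [-1.53   0.358 -0.004] deg 90.01211575080815
cup centre est [538.092 -32.215 226.931] mouth [551.619  26.241 226.944] tilt deg 90.01178490508063 axis [0.225 0.974 0.   ]
```

Call:
{"fn": "servo_tool", "kwargs": {
  "increments": [
    {"dx": 0.3, "dy": -0.6, "dz": 0.5, "ax": -0.1, "ay": 0.023, "az": 0, "claw": 1},
    {"dx": 0.9, "dy": -1.6, "dz": 1, "ax": -0.21, "ay": 0.049, "az": 0, "claw": 1},
    {"dx": 1.5, "dy": -2.8, "dz": 1.5, "ax": -0.33, "ay": 0.077, "az": 0, "claw": 1},
    {"dx": 2.2, "dy": -4.2, "dz": 2, "ax": -0.45, "ay": 0.105, "az": 0, "claw": 1},
    {"dx": 2.9, "dy": -5.8, "dz": 2.5, "ax": -0.57, "ay": 0.133, "az": 0, "claw": 1},
    {"dx": 3.5, "dy": -7.4, "dz": 3, "ax": -0.69, "ay": 0.161, "az": 0, "claw": 1},
    {"dx": 4.1, "dy": -9, "dz": 3, "ax": -0.81, "ay": 0.19, "az": 0, "claw": 1},
    {"dx": 4.6, "dy": -10.5, "dz": 3, "ax": -0.92, "ay": 0.215, "az": -0.002, "claw": 1}
  ]
}}

```text
clock: 13.38
eef_pos: [582.5, -141.3, 238.4]
tool_rot: [-1.568, 0.518, 1.344]
force: [0.7, -0.1, -2.4]
width: 46.4
```

```bash
python3 fin.py 620 -210 195 0
```

```text
q [ 0.214  0.675 -0.506  1.629  0.803  1.3    2.297] w 46.36563173002038 f [ 0.701 -0.067 -2.379] clk 13.3833
tcp [ 582.485 -141.318  238.365] target [ 615.895 -225.889  199.972] tooldir [-0.208 -0.885 -0.417]
d cm [ 3.341 -8.457 -3.839] rv [-0.605  0.142  0.   ] deg 35.62554562696667
cup centre est [ 586.552 -125.599  243.88 ] mouth [594.519 -91.57  195.11 ] tilt deg 35.625545307191985 axis [ 0.133  0.567 -0.813]
```

Call:
{"fn": "servo_tool", "kwargs": {
  "increments": [
    {"dx": 0.6, "dy": -1.4, "dz": 0, "ax": -0.11, "ay": 0.026, "az": 0, "claw": 1},
    {"dx": 1.2, "dy": -3, "dz": 0, "ax": -0.22, "ay": 0.052, "az": 0, "claw": 1},
    {"dx": 1.8, "dy": -4.6, "dz": 0, "ax": -0.33, "ay": 0.078, "az": 0, "claw": 1},
    {"dx": 2.4, "dy": -6.2, "dz": -0.5, "ax": -0.44, "ay": 0.103, "az": 0, "claw": 1},
    {"dx": 3, "dy": -7.6, "dz": -1.5, "ax": -0.55, "ay": 0.129, "az": 0, "claw": 1},
    {"dx": 3.3, "dy": -8.5, "dz": -2.5, "ax": -0.605, "ay": 0.142, "az": 0, "claw": 1},
    {"dx": 3.3, "dy": -8.5, "dz": -3.8, "ax": -0.605, "ay": 0.142, "az": 0, "claw": 1},
    {"dx": 3.3, "dy": -8.5, "dz": -3.8, "ax": -0.605, "ay": 0.142, "az": 0, "claw": 1}
  ]
}}

```text
clock: 14.05
eef_pos: [612.8, -226.1, 194.9]
tool_rot: [-1.544, 1.134, 1.363]
force: [-0.1, 0.1, -1.7]
width: 45.8
```

```bash
python3 log.py >/dev/null
python3 - <<'E'
from cell import get_image
import cv2,pickle
for n in ["wrist","top","side"]:
    g=get_image(n);pickle.dump(g,open(f"pics/{n}9.pkl","wb"));cv2.imwrite(f"pics/{n}9.png",g["color"][:,:,::-1])
E
python3 fin.py 620 -210 185 0
```

```text
q [-0.025  0.979 -0.241  1.518  1.127  1.588  2.102] w 46.118142845930926 f [ 0.163 -0.775 -1.109] clk 14.2
tcp [ 614.45  -226.979  200.642] target [ 615.895 -225.889  189.972] tooldir [-0.208 -0.885 -0.417]
d cm [ 0.145  0.109 -1.067] rv [-0.007  0.002  0.004] deg 0.44584085663832823
cup centre est [ 618.621 -211.072  195.783] mouth [ 618.725 -210.671  135.784] tilt deg 0.39542375591914386 axis [ 0.002  0.007 -1.   ]
```

View pics/wrist9.png

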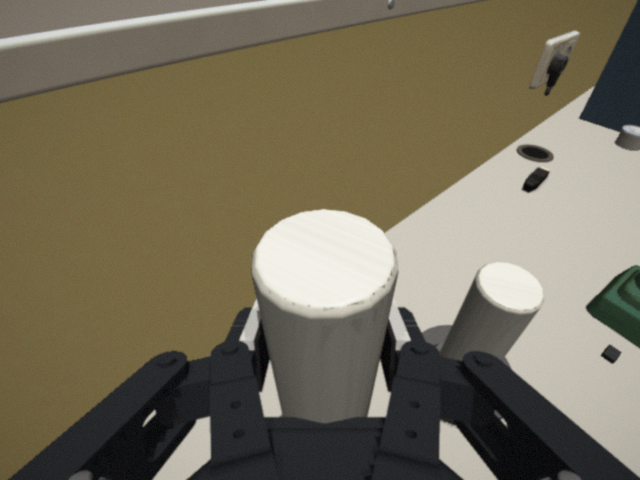

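View pics/top9.png

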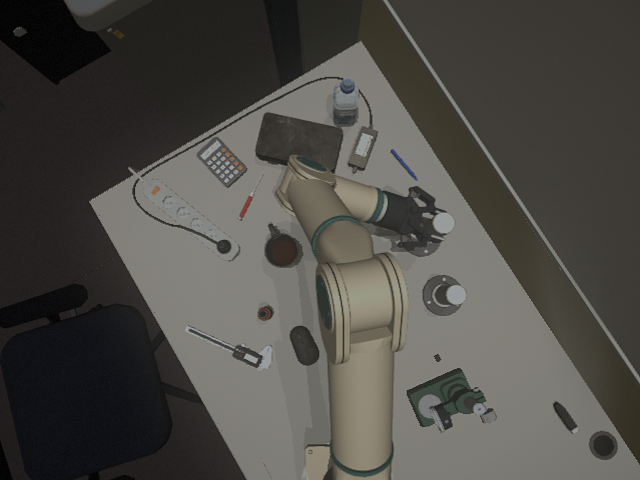

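View pics/side9.png

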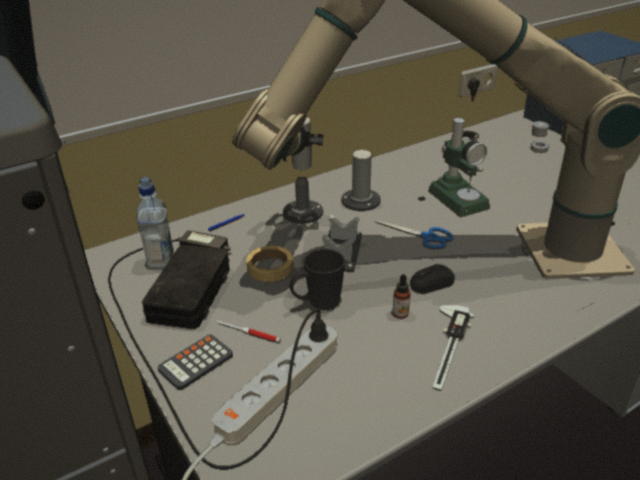

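Run:
```python
from h import *
crop("top9",395,195,75,70,8,"pics/tc9.png")
crop("side9",270,110,70,120,5,"pics/sc9.png")
a=cv2.imread("pics/tc9.png");b=cv2.imread("pics/sc9.png");b=cv2.copyMakeBorder(b[:560],0,0,0,0,cv2.BORDER_CONSTANT)
T=load("top9");S=load("side9")
for nm,g in(("t",T),("s",S)): print(nm,proj(g,[[618.6,-211,256],[620,-209.7,103],[620,-209.7,18],[618.7,-210.7,136]]))
```

```text
t [[444.26853994 221.79570765]
 [428.47618955 231.11989409]
 [421.59338071 235.65178385]
 [431.86897299 229.72598533]]
s [[299.31571447 119.20662294]
 [300.96009172 177.4827771 ]
 [302.1023536  207.03609857]
 [301.02299563 165.30248977]]
```

View pics/tc9.png

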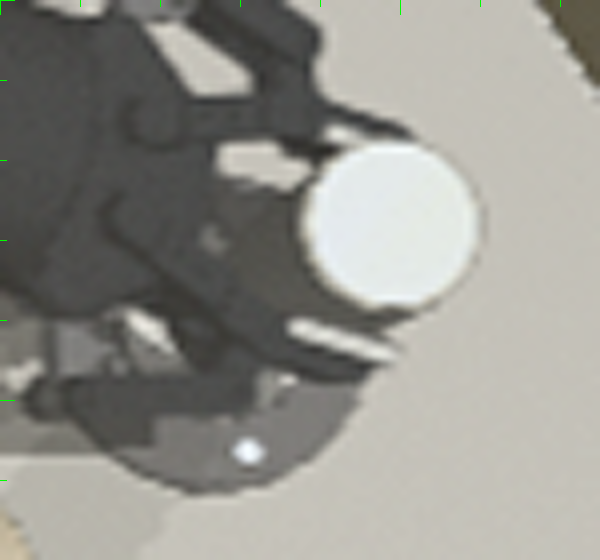

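View pics/sc9.png

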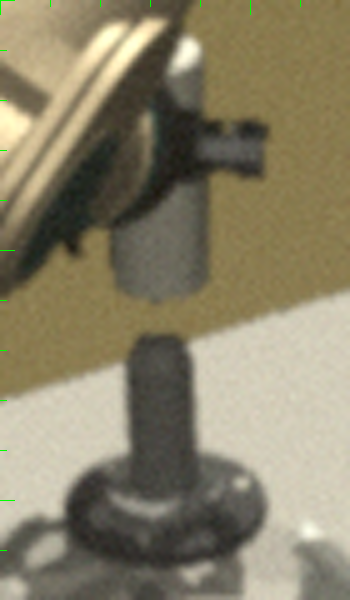

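Call:
{"fn": "servo_tool", "kwargs": {
  "increments": [
    {"dx": 0.2, "dy": 0.1, "dz": -0.5, "ax": -0.007, "ay": 0.002, "az": 0.004, "claw": 1},
    {"dx": 0.2, "dy": 0.1, "dz": -1, "ax": -0.007, "ay": 0.002, "az": 0.004, "claw": 1},
    {"dx": 0.2, "dy": 0.1, "dz": -1.7, "ax": -0.007, "ay": 0.002, "az": 0.004, "claw": 1},
    {"dx": 0.2, "dy": 0.1, "dz": -2.3, "ax": -0.007, "ay": 0.002, "az": 0.004, "claw": 1},
    {"dx": 0.2, "dy": 0.1, "dz": -2.6, "ax": -0.007, "ay": 0.002, "az": 0.004, "claw": 1},
    {"dx": 0.2, "dy": 0.1, "dz": -2.6, "ax": -0.007, "ay": 0.002, "az": 0.004, "claw": 1}
  ]
}}

```text
clock: 14.7
eef_pos: [615.9, -226.0, 172.6]
tool_rot: [-1.556, 1.142, 1.355]
force: [-0.0, 0.8, -1.4]
width: 46.0
```

```bash
python3 fin.py 620.5 -209.7 160 0;  python3 - <<'E'
from cell import get_image
import cv2,pickle
for n in ["top","side"]:
    g=get_image(n);pickle.dump(g,open(f"pics/{n}10.pkl","wb"))
from h import *
crop("side10",270,110,70,120,5,"pics/sc10.png")
crop("top10",395,195,75,70,8,"pics/tc10.png")
E
python3 fin.py 620.5 -209.7 160 0
```

```text
q [-0.033  1.024 -0.235  1.514  1.138  1.574  2.07 ] w 45.96113791771359 f [-0.012  0.784 -1.411] clk 14.7
tcp [ 615.856 -226.005  172.639] target [ 616.395 -225.589  164.972] tooldir [-0.208 -0.885 -0.417]
d cm [ 0.054  0.042 -0.767] rv [ 0.002 -0.004 -0.001] deg 0.2335285964752769
cup centre est [ 619.929 -210.12   167.627] mouth [ 619.709 -210.211  107.628] tilt deg 0.2277868337574179 axis [-0.004 -0.002 -1.   ]
q [-0.033  1.023 -0.235  1.513  1.138  1.574  2.071] w 46.11235894852912 f [ 0.342 -0.44  -1.699] clk 14.8
tcp [ 616.204 -226.051  173.55 ] target [ 616.395 -225.589  164.972] tooldir [-0.208 -0.885 -0.417]
d cm [ 0.019  0.046 -0.858] rv [ 0.002 -0.003 -0.001] deg 0.18776224621325
cup centre est [ 620.283 -210.168  168.537] mouth [ 620.133 -210.285  108.537] tilt deg 0.1814810497130739 axis [-0.003 -0.002 -1.   ]
```

View pics/sc10.png

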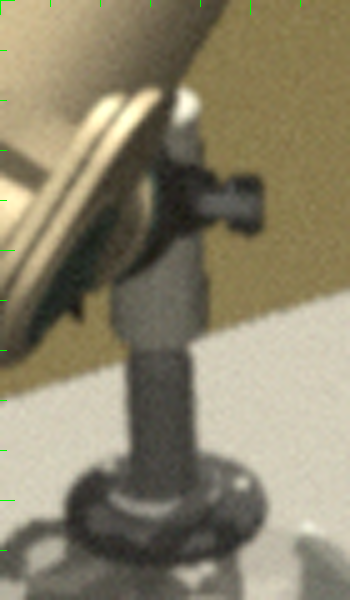

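View pics/tc10.png

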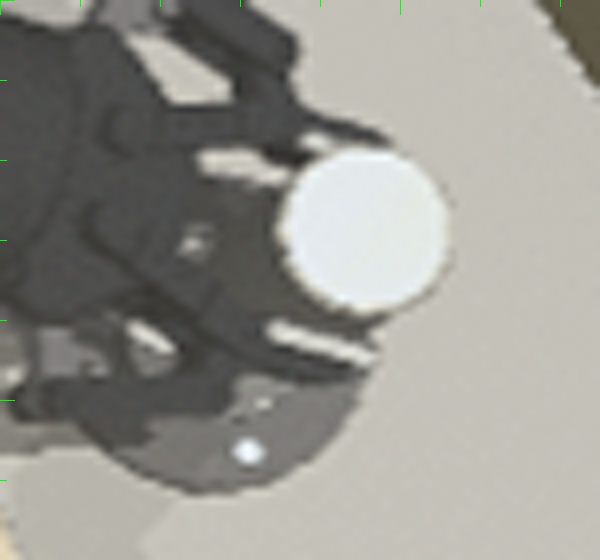

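Run:
```python
from h import *
T=load("top10");print(onz(T,(364.5/8-.5+395,230.5/8-.5+195),228.5))
T=load("top0");print(onz(T,((585.5)/4-.5+310,459.5/4-.5+180),138))
```

```text
[ 619.67399832 -208.56559627  228.5       ]
[ 467.04995978 -257.83808148  138.        ]
```

Call:
{"fn": "servo_tool", "kwargs": {
  "increments": [
    {"dx": 0, "dy": 0.05, "dz": -0.5, "ax": 0.002, "ay": -0.003, "az": 0, "claw": 1},
    {"dx": 0, "dy": 0.05, "dz": -1, "ax": 0.002, "ay": -0.003, "az": 0, "claw": 1},
    {"dx": 0, "dy": 0.05, "dz": -1.5, "ax": 0.002, "ay": -0.003, "az": 0, "claw": 1},
    {"dx": 0, "dy": 0.05, "dz": -2, "ax": 0.002, "ay": -0.003, "az": 0, "claw": 1},
    {"dx": 0, "dy": 0.05, "dz": -2.5, "ax": 0.002, "ay": -0.003, "az": 0, "claw": 1},
    {"dx": 0, "dy": 0.05, "dz": -2.5, "ax": 0.002, "ay": -0.003, "az": 0, "claw": 1}
  ]
}}

```text
clock: 15.3
eef_pos: [615.8, -225.4, 147.2]
tool_rot: [-1.561, 1.14, 1.351]
force: [0.5, -0.8, -1.7]
width: 46.2
```

```bash
python3 fin.py 620.5 -209.7 78 0
```

```text
q [-0.034  1.06  -0.232  1.512  1.145  1.555  2.039] w 46.18249673497681 f [ 0.515 -0.846 -1.688] clk 15.3
tcp [ 615.782 -225.384  147.164] target [ 616.395 -225.589   82.972] tooldir [-0.208 -0.885 -0.417]
d cm [ 0.061 -0.021 -6.419] rv [-0.001 -0.001 -0.001] deg 0.09344029542035581
cup centre est [ 619.866 -209.487  142.198] mouth [ 619.803 -209.444   82.198] tilt deg 0.07293154796063182 axis [-0.001  0.001 -1.   ]
```

Call:
{"fn": "servo_tool", "kwargs": {
  "increments": [
    {"dx": 0, "dy": -0.05, "dz": -0.8, "ax": 0, "ay": 0, "az": 0, "claw": 1},
    {"dx": 0, "dy": -0.05, "dz": -1.7, "ax": 0, "ay": 0, "az": 0, "claw": 1},
    {"dx": 0, "dy": -0.05, "dz": -2.6, "ax": 0, "ay": 0, "az": 0, "claw": 1},
    {"dx": 0, "dy": -0.05, "dz": -3.5, "ax": 0, "ay": 0, "az": 0, "claw": 1},
    {"dx": 0, "dy": -0.05, "dz": -4.4, "ax": 0, "ay": 0, "az": 0, "claw": 1},
    {"dx": 0, "dy": -0.05, "dz": -5.1, "ax": 0, "ay": 0, "az": 0, "claw": 1},
    {"dx": 0, "dy": -0.05, "dz": -5.6, "ax": 0, "ay": 0, "az": 0, "claw": 1},
    {"dx": 0, "dy": -0.05, "dz": -5.6, "ax": 0, "ay": 0, "az": 0, "claw": 1}
  ]
}}

```text
clock: 15.97
eef_pos: [615.7, -225.9, 91.2]
tool_rot: [-1.561, 1.14, 1.351]
force: [-1.2, 0.7, -1.9]
width: 46.1
```

```bash
python3 fin.py 620.3 -209.8 78 0;  python3 - <<'E'
from cell import get_image
import cv2,pickle
for n in ["top","side"]:
    g=get_image(n);pickle.dump(g,open(f"pics/{n}11.pkl","wb"))
from h import *
crop("side11",270,110,70,120,5,"pics/sc11.png")
E
python3 fin.py 620.3 -209.8 78 0
```

```text
q [-0.038  1.146 -0.224  1.494  1.162  1.522  1.982] w 46.131226766570705 f [-1.241  0.671 -1.864] clk 15.9667
tcp [ 615.727 -225.886   91.155] target [ 616.195 -225.689   82.972] tooldir [-0.208 -0.885 -0.417]
d cm [ 0.047  0.02  -0.818] rv [-0.001 -0.001 -0.001] deg 0.09036220821481539
cup centre est [ 619.811 -209.99    86.187] mouth [ 619.745 -209.957   26.187] tilt deg 0.07002011587310211 axis [-0.001  0.001 -1.   ]
q [-0.038  1.144 -0.224  1.493  1.162  1.523  1.982] w 45.63379218953227 f [ 0.29   0.013 -1.645] clk 16.0667
tcp [ 616.292 -226.016   92.624] target [ 616.195 -225.689   82.972] tooldir [-0.208 -0.885 -0.417]
d cm [-0.01   0.033 -0.965] rv [ 0.     0.001 -0.001] deg 0.0669547936309693
cup centre est [ 620.387 -210.124   87.654] mouth [ 620.432 -210.128   27.654] tilt deg 0.043142072526643996 axis [ 0.001 -0.    -1.   ]
```

View pics/sc11.png

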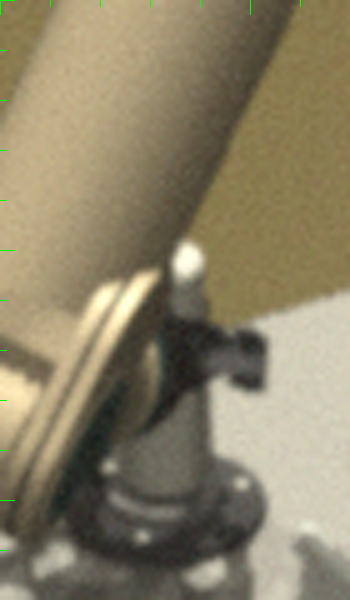

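The cup is over the peg with about 9 mm to go. I'll lower it gently to contact.

Call:
{"fn": "servo_tool", "kwargs": {
  "increments": [
    {"dx": 0, "dy": 0, "dz": -0.2, "ax": 0, "ay": 0, "az": 0, "claw": 1},
    {"dx": 0, "dy": 0, "dz": -0.4, "ax": 0, "ay": 0, "az": 0, "claw": 1},
    {"dx": 0, "dy": 0, "dz": -0.6, "ax": 0, "ay": 0, "az": 0, "claw": 1},
    {"dx": 0, "dy": 0, "dz": -0.7, "ax": 0, "ay": 0, "az": 0, "claw": 1},
    {"dx": 0, "dy": 0, "dz": -0.7, "ax": 0, "ay": 0, "az": 0, "claw": 1}
  ]
}}

```text
clock: 16.48
eef_pos: [616.2, -225.9, 85.5]
tool_rot: [-1.566, 1.14, 1.346]
force: [0.1, 0.1, -1.7]
width: 46.0
```

```bash
python3 fin.py 620.3 -209.8 78 0
```

```text
q [-0.039  1.155 -0.223  1.49   1.164  1.518  1.976] w 45.98964612095397 f [ 0.122  0.112 -1.683] clk 16.4833
tcp [ 616.215 -225.936   85.475] target [ 616.195 -225.689   82.972] tooldir [-0.208 -0.885 -0.417]
d cm [-0.002  0.025 -0.25 ] rv [-0.     0.001 -0.001] deg 0.07048871674303023
cup centre est [ 620.309 -210.041   80.512] mouth [ 620.354 -210.019   20.512] tilt deg 0.04765822098013342 axis [ 0.001  0.    -1.   ]
```

Call:
{"fn": "servo_tool", "kwargs": {
  "increments": [
    {"dx": 0, "dy": 0, "dz": -0.1, "ax": 0, "ay": 0, "az": 0, "claw": 1},
    {"dx": 0, "dy": 0, "dz": -0.2, "ax": 0, "ay": 0, "az": 0, "claw": 1},
    {"dx": 0, "dy": 0, "dz": -0.25, "ax": 0, "ay": 0, "az": 0, "claw": 1}
  ]
}}

```text
clock: 16.73
eef_pos: [616.2, -226.0, 83.1]
tool_rot: [-1.566, 1.14, 1.346]
force: [0.1, -0.2, -1.6]
width: 45.8
```

Call:
{"fn": "servo_tool", "kwargs": {
  "increments": [
    {"dx": 0, "dy": 0, "dz": 0, "ax": 0, "ay": 0, "az": 0, "claw": 1}
  ]
}}

```text
clock: 16.82
eef_pos: [616.2, -226.0, 83.0]
tool_rot: [-1.566, 1.14, 1.347]
force: [0.8, 0.1, -1.2]
width: 45.9
```

```bash
python3 fin.py 620.3 -209.8 78 0
```

```text
q [-0.039  1.158 -0.223  1.489  1.165  1.517  1.973] w 45.9215717953648 f [ 0.796  0.068 -1.194] clk 16.8167
tcp [ 616.233 -225.952   83.045] target [ 616.195 -225.689   82.972] tooldir [-0.208 -0.885 -0.417]
d cm [-0.004  0.026 -0.007] rv [-0.     0.001 -0.001] deg 0.069900105499511
cup centre est [ 620.326 -210.057   78.081] mouth [ 620.369 -210.039   18.081] tilt deg 0.044328373923524816 axis [ 0.001  0.    -1.   ]
```

Call:
{"fn": "servo_tool", "kwargs": {
  "increments": [
    {"dx": 0, "dy": 0, "dz": -0.1, "ax": 0, "ay": 0, "az": 0, "claw": 1},
    {"dx": 0, "dy": 0, "dz": -0.15, "ax": 0, "ay": 0, "az": 0, "claw": 1},
    {"dx": 0, "dy": 0, "dz": -0.15, "ax": 0, "ay": 0, "az": 0, "claw": 1}
  ]
}}

```text
clock: 17.07
eef_pos: [616.3, -226.0, 82.8]
tool_rot: [-1.568, 1.142, 1.344]
force: [-1.5, 1.7, 4.6]
width: 45.5
```

Call:
{"fn": "servo_tool", "kwargs": {
  "increments": [
    {"dx": 0, "dy": 0, "dz": 0, "ax": 0, "ay": 0, "az": 0, "claw": 0.3},
    {"dx": 0, "dy": 0, "dz": 0, "ax": 0, "ay": 0, "az": 0, "claw": -0.3},
    {"dx": 0, "dy": 0, "dz": 0, "ax": 0, "ay": 0, "az": 0, "claw": -1},
    {"dx": 0, "dy": 0, "dz": 0, "ax": 0, "ay": 0, "az": 0, "claw": -1},
    {"dx": 0, "dy": 0, "dz": 0, "ax": 0, "ay": 0, "az": 0, "claw": -1},
    {"dx": 0, "dy": 0, "dz": 0, "ax": 0, "ay": 0, "az": 0, "claw": -1},
    {"dx": 0, "dy": 0, "dz": 0, "ax": 0, "ay": 0, "az": 0, "claw": -1}
  ]
}}

```text
clock: 17.65
eef_pos: [616.2, -226.0, 81.5]
tool_rot: [-1.566, 1.14, 1.346]
force: [-0.4, -0.1, 0.2]
width: 85.5
```

```bash
python3 fin.py 620.3 -209.8 78 0
python3 - <<'E'
from cell import get_image
import cv2,pickle
for n in ["wrist"]:
    g=get_image(n);pickle.dump(g,open(f"pics/{n}12.pkl","wb"));cv2.imwrite(f"pics/{n}12.png",g["color"][:,:,::-1])
E
python3 simto.py "620 -210 91 -103 24.6 1 110" "620 -210 171 -103 24.6 1 110"
```

```text
q [-0.039  1.161 -0.222  1.488  1.165  1.516  1.972] w 85.54876386593057 f [-0.438 -0.147  0.224] clk 17.65
tcp [ 616.237 -226.019   81.482] target [ 616.195 -225.689   82.972] tooldir [-0.208 -0.885 -0.417]
d cm [-0.004  0.033  0.149] rv [-0.     0.001 -0.001] deg 0.07270249412716928
cup centre est [ 620.333 -210.124   76.52 ] mouth [ 620.382 -210.098   16.52 ] tilt deg 0.05312131343888191 axis [ 0.001  0.    -1.   ]
620 -210 91 -103 24.6 1 110 err 0.0 0.0 n 3 [-0.15  1.13 -0.26  1.37  1.07  1.66  2.03] wrist [710. 181. 274.] marg 0.32 vmax 0.58
620 -210 171 -103 24.6 1 110 err 0.0 0.0 n 2 [-0.15  1.02 -0.27  1.38  1.06  1.72  2.12] wrist [710. 181. 354.] marg 0.26 vmax 0.67
```

View pics/wrist12.png

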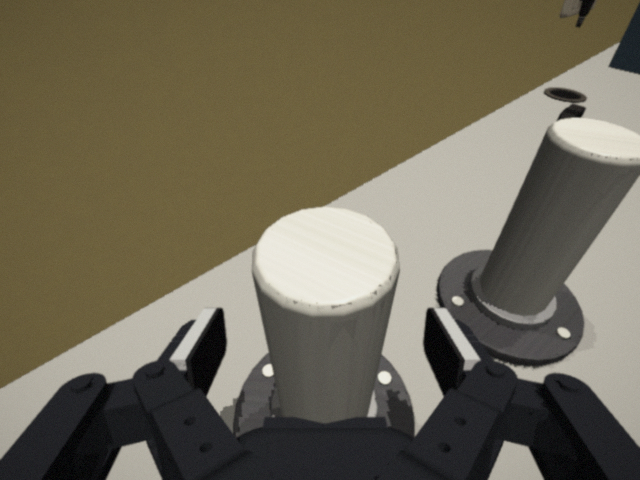

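Open and clear of the cup, so I'll retreat straight back along the tool axis (direction 0.208, 0.885, 0.417).

Call:
{"fn": "servo_tool", "kwargs": {
  "increments": [
    {"dx": 0.2, "dy": 0.9, "dz": 0.4, "ax": 0, "ay": 0, "az": 0, "claw": -1},
    {"dx": 0.5, "dy": 2.2, "dz": 1, "ax": 0, "ay": 0, "az": 0, "claw": -1},
    {"dx": 0.9, "dy": 4, "dz": 1.9, "ax": 0, "ay": 0, "az": 0, "claw": -1},
    {"dx": 1.4, "dy": 6, "dz": 2.8, "ax": 0, "ay": 0, "az": 0, "claw": -1},
    {"dx": 1.9, "dy": 8, "dz": 3.8, "ax": 0, "ay": 0, "az": 0, "claw": -1},
    {"dx": 2.3, "dy": 9.7, "dz": 4.6, "ax": 0, "ay": 0, "az": 0, "claw": -1},
    {"dx": 2.3, "dy": 9.7, "dz": 6.5, "ax": 0, "ay": 0, "az": 0, "claw": -1},
    {"dx": 2.3, "dy": 9.7, "dz": 6.5, "ax": 0, "ay": 0, "az": 0, "claw": -1}
  ]
}}

```text
clock: 18.37
eef_pos: [641.4, -125.2, 149.9]
tool_rot: [-1.578, 1.137, 1.339]
force: [1.2, -0.0, 0.4]
width: 85.7
```

```bash
python3 log.py
python3 - <<'E'
from cell import get_image
import cv2,pickle
for n in ["wrist","top","side"]:
    g=get_image(n);pickle.dump(g,open(f"pics/{n}13.pkl","wb"));cv2.imwrite(f"pics/{n}13.png",g["color"][:,:,::-1])
from h import *
crop("side13",260,120,140,130,5,"pics/sc13.png")
crop("top13",380,190,95,140,5,"pics/tc13.png")
E
```

```text
clock 18.3667
qpos [-0.156  1.102 -0.266  1.371  1.068  1.675  2.055]
eef_pos [ 641.398 -125.206  149.889]
tool_rot [-1.578  1.137  1.339]
force [ 1.231 -0.039  0.387]
width 85.6722439795498
```

View pics/top13.png

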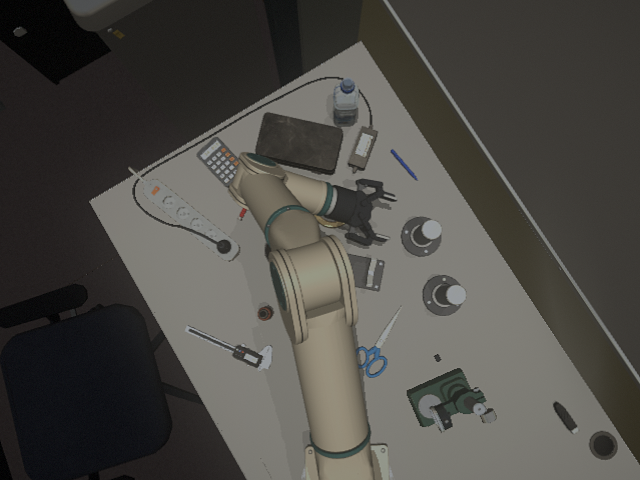

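View pics/sc13.png

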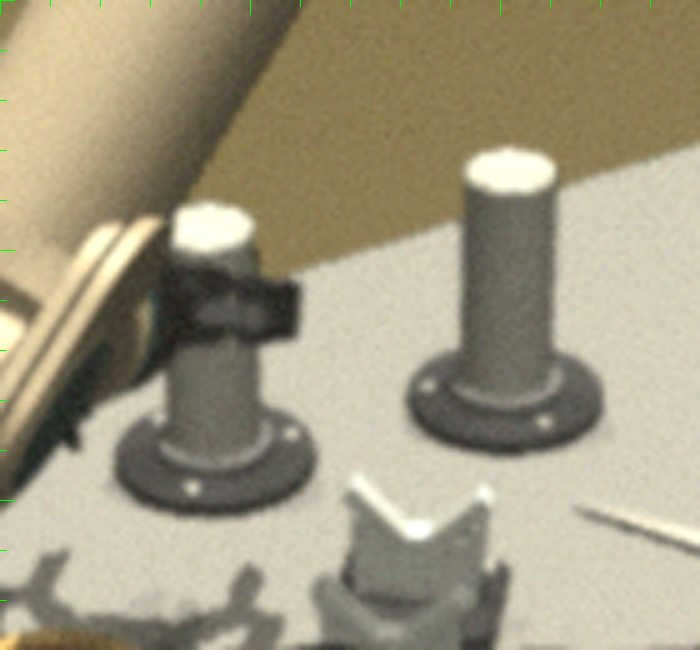

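View pics/tc13.png

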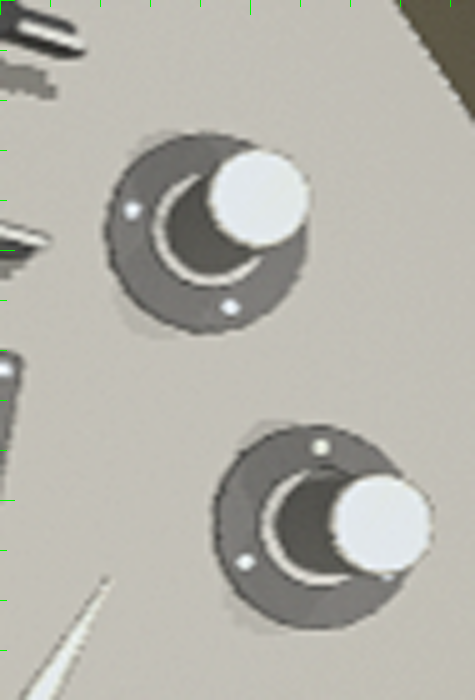

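View pics/wrist13.png

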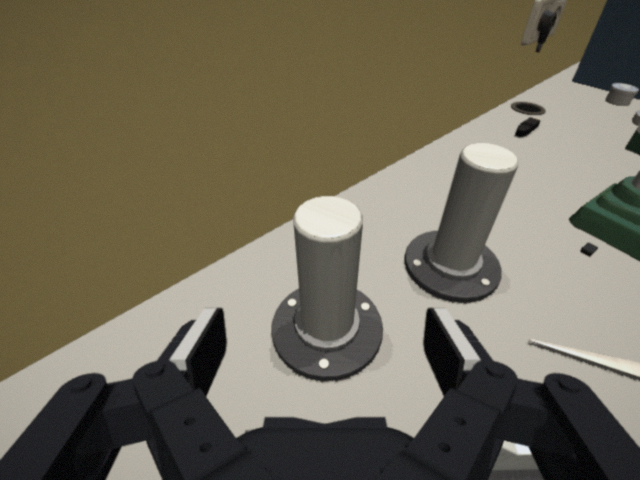

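View pics/side13.png

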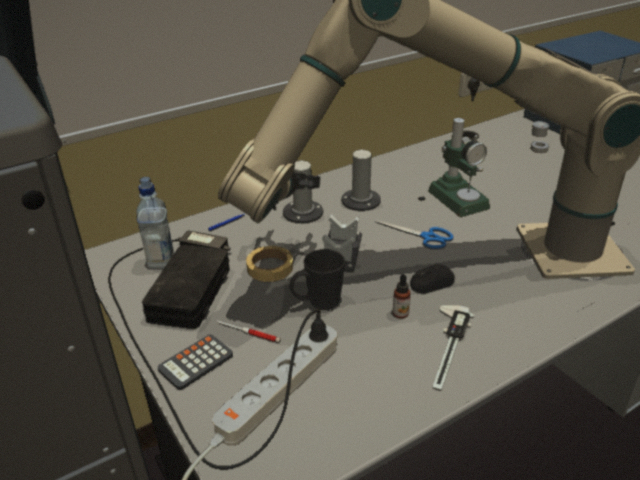

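Run:
```python
from h import *
np.set_printoptions(precision=1,suppress=True)
T=load("top13");S=load("side13");S0=load("side0")
pt=(260.5/5-.5+380,198.5/5-.5+190);ps=(212.5/5-.5+260,227.5/5-.5+120)
print(onz(T,pt,138),onz(S,ps,138),tri([(T,pt),(S,ps)]))
print("parked",onz(T,(382/5-.5+380,524.5/5-.5+190),138))
T0=load("top0")
for nm,(x,y,w,h) in dict(mug=(290,245,55,65),oiler=(388,272,26,48),tape=(244,243,52,38),parked=(340,148,42,62)).items():
    a=S0["color"][y:y+h,x:x+w].astype(np.float32).mean(2);b=S["color"][y:y+h,x:x+w].astype(np.float32).mean(2)
    print(nm,cv2.phaseCorrelate(a,b))
```

```text
[ 619.7 -209.7  138. ] [ 616.3 -208.2  138. ] [ 618.  -209.6  137.7]
parked [ 467.  -257.9  138. ]
mug ((0.06859042610635058, 0.06657429861808595), 0.6485929087356285)
oiler ((0.5934651189333948, -0.41647758150407554), 0.8740305216224106)
tape ((-0.2157300581643078, -0.14357061335494237), 0.697107137353332)
parked ((0.5144872865552692, -0.0030779783253507276), 0.9755181484752231)
```

The cup's upturned bottom comes out at (619.7, -209.7, 138), and the peg axis is at (620, -209.7). The other objects show no visible shift. Handing in.

```bash
python3 -c "
from cell import *
s=read_state();print(s['clock'],s['qd'].round(3),s['force']);print(finish_job())"
```

```text
18.5167 [ 0.011  0.018  0.007  0.011  0.001 -0.002  0.001] [ 0.73632259 -0.45461077 -0.31343632]
the job is handed in; nothing more can be done
None
```

The cup now sits upside down on the free drying peg, released and at rest. I handed the job in at 18.5 s of the 72 s allowed; `finish_job` gives no verdict.

- **Cradle:** I picked the upright cup with the tool tilted 45° and laid it across both V-rests. It stayed released for over 3 s before I took it again. With the gripper open, its centre measured within about 2 mm of the cradle seat and its axis within 0.5° of the cradle's.
- **Peg:** I gripped the cup again, turned it mouth down and lowered it over the peg in small steps until the force showed contact. Then I let go and backed off.

**Last checks**
- **Fit on the peg:** The top view puts the cup's bottom at (619.7, -209.7) mm, taking it to be at 138 mm, against a peg axis of about (620, -209.7). Using both views, its height comes out at 137.7 mm, where 138 mm means fully seated. The tool pose at contact put the cup's tilt below 0.1°.
- **Views that disagreed:** The side view alone puts the cup about 4 mm off the peg axis. Its far rim was partly hidden by the gripper, so I relied on the top view.
- **Other objects:** The mug, dropper bottle and tape show less than 1 pixel of shift in the side view. The drying cup measures the same as at the start in the top view. The gripper is clear of everything.

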